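# Fetch the cup's lid from behind the reagent bottles

## Task

The lid of the open sample cup lies boxed in behind three bottles on the reagent station. First set all three bottles aside, upright on the low square stand, then fetch the lid and lay it centred on the cup, and then put every bottle back upright on the very place of the station where it stood at the start. Do not drop or tip over a bottle, do not knock over the cup, and leave the label roll and the timer alone.

Things in the scene. Friction and masses are not known exactly. Their poses are not given: they have to be found in the camera images.
- amber_bottle: brown glass reagent bottle with a black cap, the smallest of the three bottles: 48 mm in diameter, 95 mm tall, 100 g, loose, standing on one of the three bottle places of the station. Origin at the centre of its underside, z up along its axis. Grip it round the body from above (in collision a plain cylinder up to 92 mm)
- labelled_bottle: white plastic reagent bottle with a printed label band and a broad coloured screw cap: 58 mm in diameter, 113 mm tall, 150 g, loose, standing on one of the bottle places. Origin at the centre of its underside, z up. The collision shape is a cylinder of 58 mm up to 107 mm height
- plain_bottle: white plastic bottle without a label band, with a white cap of its own colour: 62 mm in diameter, 120 mm tall, 110 g, loose, standing on one of the bottle places. Origin at the centre of its underside, z up. The collision shape is a cylinder of 62 mm up to 115 mm height
- lid: flat white plastic lid of the sample cup, a disc 58 mm in diameter and 11 mm thick, 15 g, loose, lying on the station's fourth, innermost place. Origin at the centre of its underside, z up. Solid underneath: it rests flat on the cup's rim and does not clip
- cup: open translucent sample cup, 55 mm in diameter at the rim, slightly tapered, 60 mm high, 80 g, loose, standing on the worktop near the stand. (Between the station and these stands a mini centrifuge 196 mm tall; a monitor 310 mm tall stands left of the station.) Origin at the centre of its underside, z up; the rim is 60 mm above the origin
- station: reagent station: fixed flat grey block 16 mm thick with four flush black round inlays. Origin on the worktop under the lid's inlay; z up, top at z 16 mm; it spans x -112 to +48, y -112 to +112 mm. Bottle inlays, 68 mm in diameter, at (x, y) = (-72, 0), (-12.5, 71), (-12.5, -71) mm; which bottle stands on which varies. Bottles stand within 3 mm of the inlays' centres
- stand: set-down stand: fixed low square aluminium riser, 180 x 180 mm, 20 mm tall, with a grey sheet on top, on the worktop. Origin at the centre of its underside, axes along its sides; its top is 20 mm above the origin. The bottles are parked here, their centres at most 85 mm from the stand's centre along each side
- roll: bystander: white roll of labels lying flat, 58 mm in diameter, 26 mm tall, loose. Origin at the centre of its underside. Leave alone
- bench_timer: bystander: flat white bench timer, 62 x 62 mm, 16 mm tall, loose. Origin at the centre of its underside. Leave alone
Things that resemble listed ones, but are neither listed nor needed, are in the scene too. Leave any blue look-alike of the labelled_bottle alone.

How it is judged (in metres and radians):
On the way, in this order (a step that is already met when the one before it is completed fails the run):
1. all three bottles stand upright on the stand, released, before the lid is taken (x of amber_bottle in the frame of stand between -0.085 and 0.085 m and y of amber_bottle in the frame of stand between -0.085 and 0.085 m and z of each of amber_bottle, labelled_bottle, plain_bottle in the frame of stand below 0.026 m and angle between each of amber_bottle, labelled_bottle, plain_bottle's own z axis and vertical below 0.1 rad and linear speed of each of amber_bottle, labelled_bottle, plain_bottle below 0.03 m/s and contact force between each of amber_bottle, labelled_bottle, plain_bottle and the fingers below 0.05 N and x of labelled_bottle in the frame of stand between -0.085 and 0.085 m and y of labelled_bottle in the frame of stand between -0.085 and 0.085 m and x of plain_bottle in the frame of stand between -0.085 and 0.085 m and y of plain_bottle in the frame of stand between -0.085 and 0.085 m and distance of lid from where it was at the start of the episode below 0.02 m), for 0.2 s.
2. the lid lies centred on the cup, released, while the bottles still stand on the stand (horizontal distance between lid and cup below 0.01 m and z of lid in the frame of cup between 0.055 and 0.066 m and angle between lid's own z axis and vertical below 0.12 rad and angle between each of cup, amber_bottle, labelled_bottle, plain_bottle's own z axis and vertical below 0.1 rad and contact force between lid and the fingers below 0.05 N and linear speed of each of lid, amber_bottle, labelled_bottle, plain_bottle below 0.03 m/s and x of amber_bottle in the frame of stand between -0.085 and 0.085 m and y of amber_bottle in the frame of stand between -0.085 and 0.085 m and z of each of amber_bottle, labelled_bottle, plain_bottle in the frame of stand below 0.026 m and x of labelled_bottle in the frame of stand between -0.085 and 0.085 m and y of labelled_bottle in the frame of stand between -0.085 and 0.085 m and x of plain_bottle in the frame of stand between -0.085 and 0.085 m and y of plain_bottle in the frame of stand between -0.085 and 0.085 m), for 0.2 s.
At the end, for the whole second after the job is handed in: Each bottle stands upright (within 0.08 rad) within 12 mm of where it stood at the start; the lid lies on the cup's rim, flat and within 10 mm of the cup's axis, and the cup stands upright (within 0.1 rad); all is released and at rest (distance of each of amber_bottle, labelled_bottle, plain_bottle from where it was at the start of the episode below 0.012 m and angle between each of amber_bottle, labelled_bottle, plain_bottle's own z axis and vertical below 0.08 rad and linear speed of each of amber_bottle, labelled_bottle, plain_bottle, cup below 0.02 m/s and contact force between each of amber_bottle, labelled_bottle, plain_bottle, lid and the fingers below 0.05 N and horizontal distance between lid and cup below 0.01 m and z of lid in the frame of cup between 0.055 and 0.066 m and angle between lid's own z axis and vertical below 0.12 rad and angle between cup's own z axis and vertical below 0.1 rad and linear speed of lid below 0.03 m/s); the robot touches nothing.
It fails at once if a bottle is tipped by more than 0.5 rad (angle between any of amber_bottle, labelled_bottle, plain_bottle's own z axis and vertical above 0.5 rad).
It fails at once if a bottle is dropped: it moves at over 0.45 m/s with no finger on it ((linear speed of amber_bottle above 0.45 m/s and contact force between amber_bottle and the fingers below 0.05 N) or (linear speed of labelled_bottle above 0.45 m/s and contact force between labelled_bottle and the fingers below 0.05 N) or (linear speed of plain_bottle above 0.45 m/s and contact force between plain_bottle and the fingers below 0.05 N)).
It fails at once if the cup is tipped by more than 0.4 rad (angle between cup's own z axis and vertical above 0.4 rad).
It fails at once if the roll or the timer is moved by more than 15 mm (distance of any of roll, bench_timer from where it was at the start of the episode above 0.015 m).
It also fails if it takes over 152 s, if anything falls off the work surface, if the arm or the gripper's body presses on something with over 40 N, if the wrist force passes 120 N, or if a joint passes its speed limit or range.

## Robot

A 6-joint arm with a two-finger parallel gripper is mounted at the origin on the work surface; the furniture and walls round the work are solid. World frame = base frame: x ahead of the robot, y to its left, z up, the work surface at z = 0. Lengths are in m, angles in degrees, forces in N, time in s.
With the tool pointing down it reaches from about 0.275 to 0.975 m from the base axis. Payload 8.4 kg.
Tool frame: the origin (TCP) lies midway between the tips of the shut fingers; the grasp point (between the pads) lies 19 mm behind it; z points along the fingers, y is the line along which they close (so a half turn about z gives the same grasp; the last joint's range is limited). The gripper opens to 92 mm and grips with 3 to 60 N. Pads are 20 mm wide; open, the fingers measure 128 mm over their backs; the gripper's body (75 mm by 189 mm) begins 69 mm behind the grasp point.
Start: joints at [-77.028, 20.225, 93.587, -0, 66.188, -0.138], TCP at [0.142, -0.609, 0.215] pointing down, gripper open.
Joint ranges: [-150.9, 150.9], [-52.94, 120.26], [3.33, 152.33], [-74.26, 254.26], [0, 154.13], [-172.89, 172.89]. Speed limits (degrees/s): [127.2, 127.2, 159.86, 180, 180, 180].

## Interface

Orientations are given as [roll, pitch, yaw] about the fixed x, y, z axes, in that order (R = Rz(yaw) Ry(pitch) Rx(roll)).
In Python, from plant import robot, read_camera, camera_model, workorder gives the robot as it stands. The module is installed in compiled form; this text tells all that it offers.
- The arm moves only by the tool drive_tool, never from a script. Its argument "targets" is a list of rows, each a list of 7 numbers: the finger opening in m, from 0 to 0.0919, then the shift along the tool's x, y, z in m, then the turn, a rotation vector about the tool's x, y, z in rad. A call has 1 to 20 rows; each row is the pose to reach, as a shift and turn from the pose commanded when the call began, along the tool's axes at that moment; what a row does not reach only later rows make up. A row lasts 1/12 s, in which the tool goes at most 41.7 mm and 7.16 degrees, less where a joint would pass 70% of its speed; a pose out of reach is approached as far as the arm can. A call with a gripper value outside its range is refused whole. The fingers move at their own pace and stop on an object; the grip force is fixed at half the most. Time passes only in rows, so rows that repeat a pose let the fingers close. It gives the time, the measured TCP pose, the force, the opening and the grip force at its end, in the units of the state.
- robot.observe(): the state, without advancing time (a new reading comes with each control period).
- read_camera(name): name is "scene" or "top" or "wrist"; returns the picture (480x640x3 uint8, blue, green, red); there is no depth.
- camera_model(name): a dict with "intrinsics" (3x3 intrinsics, pixels), "dist" ([k1, k2, p1, p2, k3] as OpenCV has them; the pictures are not rectified), "rvec" (rotation vector, rad) and "tvec" (3), from world to camera coordinates, as OpenCV has them. Camera axes: x right, y down, z forward; pixel columns grow to the right and rows downward; lengths in m; the calibration is good to about 2 mm. A picture is of the moment at which its call begins: read the wrist's pose just before it. camera_model takes no time and is no camera call; for the wrist camera it gives the pose at the moment of the call.
- workorder.finish_job(): hands the job in; it is judged then, once.
The state is a dict: "time": time; "joint_pos": joint angles; "joint_velocities": joint speeds; "joint_efforts": joint torques, N m; "eef_pos": TCP position; "tool_rot": TCP orientation; "force": force on the tool from outside, world axes, zero at the start; "wrist_torque": the same for the moment, N m; "opening": opening from 0.0 (shut) to 1.0 (fully open); "gripper_force": force on a finger pad.
Only numpy, scipy, OpenCV 4.12 (cv2) and the standard library are available. Lean on these libraries where they do the work, as an engineer would, in place of code of your own. Each camera call takes 0.05 s, during which the arm holds its last target. There are 200 camera calls.

## Working session

There is one attempt and no reset: what is moved stays moved. The work goes in short steps, Python scripts to look and compute and a tool call to move; the robot and the scene stay as the last step left them, time stands still between calls to the robot, and variables do not carry over. Pictures are saved under pics/ and viewed, at most 14 in all, crops included, and the job is handed in when it is done.

Besides the shell and the picture viewer there is one more tool, called after "Request:" as name(argument=value, ...), one argument or row to a line, values as JSON. drive_tool: Moves the arm, as the interface text tells. Its arguments: {"type":"object","properties":{"targets":{"type":"array"}},"required":["targets"]}

```bash
mkdir -p pics; cat > h.py <<'E'
import numpy as np, cv2
from plant import robot, read_camera, camera_model, workorder
def ray(n,px,m=None):
    m=m or camera_model(n); K=np.array(m["intrinsics"]);d=np.array(m["dist"])
    R,_=cv2.Rodrigues(np.array(m["rvec"],float)); t=np.array(m["tvec"],float).reshape(3)
    u=cv2.undistortPoints(np.array([[px]],float),K,d)[0,0]
    return -R.T@t, R.T@np.array([u[0],u[1],1.])
def on(n,px,z,m=None):
    o,r=ray(n,px,m); return o+r*(z-o[2])/r[2]
def proj(n,p,m=None):
    m=m or camera_model(n)
    return cv2.projectPoints(np.array(p,float).reshape(-1,1,3),np.array(m["rvec"],float),np.array(m["tvec"],float),np.array(m["intrinsics"]),np.array(m["dist"]))[0].reshape(-1,2)
E
python3 - <<'E'
from h import *
s=robot.observe(); print(s)
for n in ("scene","top","wrist"):
    cv2.imwrite(f"pics/{n}0.png",read_camera(n)); o,r=ray(n,(320,240)); print(n,o,r)
E
```

```text
{'time': 0.0, 'joint_pos': array([-7.70286084e+01,  2.02634580e+01,  9.36286604e+01, -1.10614254e-03,
        6.61896050e+01, -1.37338743e-01]), 'joint_velocities': array([-0.04311666, -0.01939127,  0.04443398,  0.00605842,  0.03144242,
       -0.00637162]), 'joint_efforts': array([-2.10940438e-03, -5.93853307e+01, -3.34223199e+01,  6.95581944e-02,
        2.33400834e-02, -1.18084959e-04]), 'eef_pos': array([ 0.14163172, -0.60822063,  0.21385623]), 'tool_rot': array([-1.79918274e+02,  8.15461956e-04,  1.31091782e+01]), 'force': array([ 0.31676544, -0.31139724,  0.62942561]), 'wrist_torque': array([ 0.00106039, -0.02140386,  0.01622767]), 'gripper_force': 0.0, 'opening': 1.001741668651369}
scene [-0.0409835   0.72253678  0.94994402] [ 0.40440311 -0.55061502 -0.73035372]
top [0.30675838 0.04613446 1.30819708] [ 0.10131904 -0.0158501  -0.99475389]
wrist [ 0.21408666 -0.59097971  0.38502343] [-0.25094882 -0.06513628 -0.96585226]
```

View pics/top0.png

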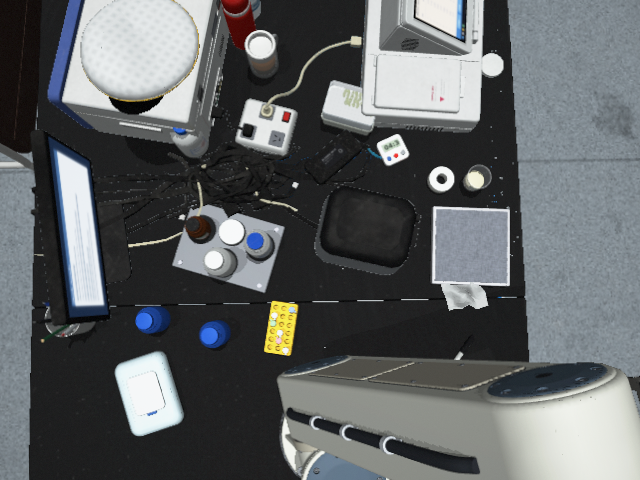

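View pics/scene0.png

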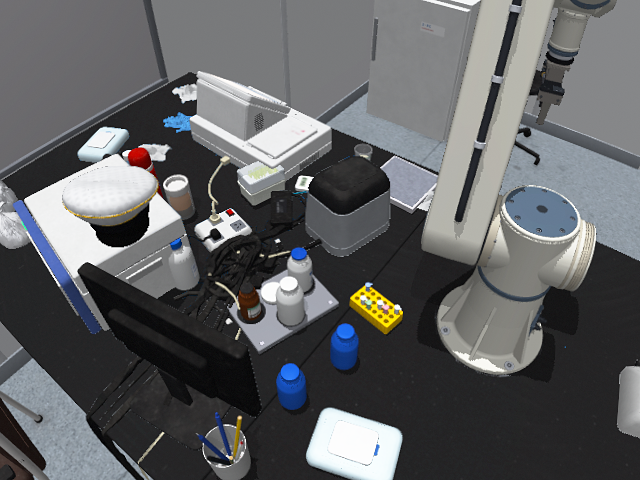

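The top view shows the lid at (232,232) on the station, with the amber bottle at (200,229), the labelled one (blue cap, white body) at (258,243) and the plain one at (217,262). The stand is at (470,246), the cup at (477,177), the roll at (441,180) and the timer at (393,150). These could be mistaken for the targets:
- For the labelled bottle: the blue bottles at (152,320) and (214,334), and the clear bottle with a blue cap at (183,135).
- For the lid: the white disc at (493,65) and the roll.
- For the cup: the paper cup at (262,50).

```bash
python3 - <<'E'
from h import *
t=cv2.imread("pics/top0.png"); s=cv2.imread("pics/scene0.png")
a=cv2.resize(t[195:305,160:300],None,fx=3.9,fy=3.9,interpolation=cv2.INTER_CUBIC)
b=cv2.resize(t[140:300,420:525],None,fx=2.6,fy=2.6,interpolation=cv2.INTER_CUBIC)
out=np.zeros((430,830,3),np.uint8); out[:a.shape[0],:a.shape[1]]=a; out[:b.shape[0],550:550+b.shape[1]]=b
cv2.imwrite("pics/crop1.png",out[:, :800])
c=cv2.resize(s[230:360,220:350],None,fx=4.5,fy=4.5,interpolation=cv2.INTER_CUBIC); cv2.imwrite("pics/crop2.png",c)
# stand, station corners by mask
hsv=cv2.cvtColor(t,cv2.COLOR_BGR2HSV)
for nm,(x0,y0,x1,y1),z,lo in (("stand",(425,200,520,292),.02,100),("station",(165,200,290,296),.016,90)):
    m=np.zeros(t.shape[:2],np.uint8); roi=(hsv[y0:y1,x0:x1,2]>lo)&(hsv[y0:y1,x0:x1,1]<70)
    m[y0:y1,x0:x1]=roi*255
    m=cv2.morphologyEx(m,cv2.MORPH_OPEN,np.ones((3,3)))
    cs,_=cv2.findContours(m,0,2); c=max(cs,key=cv2.contourArea)
    r=cv2.minAreaRect(c); bp=cv2.boxPoints(r); w=np.array([on("top",p,z) for p in bp])
    print(nm,r,"\n",w.round(4),"\nctr",w.mean(0).round(4),"sides",np.linalg.norm(np.diff(w,axis=0),axis=1).round(4))
E
```

```text
stand ((470.5, 248.5), (85.0, 77.0), 90.0) 
 [[ 0.5117 -0.2357  0.02  ]
 [ 0.5081 -0.4156  0.02  ]
 [ 0.3114 -0.4048  0.02  ]
 [ 0.3155 -0.2275  0.02  ]] 
ctr [ 0.4117 -0.3209  0.02  ] sides [0.1799 0.197  0.1773]
station ((228.21656799316406, 245.0353240966797), (97.2394790649414, 70.99380493164062), 16.8583984375) 
 [[0.3882 0.3677 0.016 ]
 [0.5451 0.3204 0.016 ]
 [0.4745 0.1055 0.016 ]
 [0.3192 0.1551 0.016 ]] 
ctr [0.4317 0.2371 0.016 ] sides [0.1638 0.2262 0.163 ]
```

View pics/crop1.png

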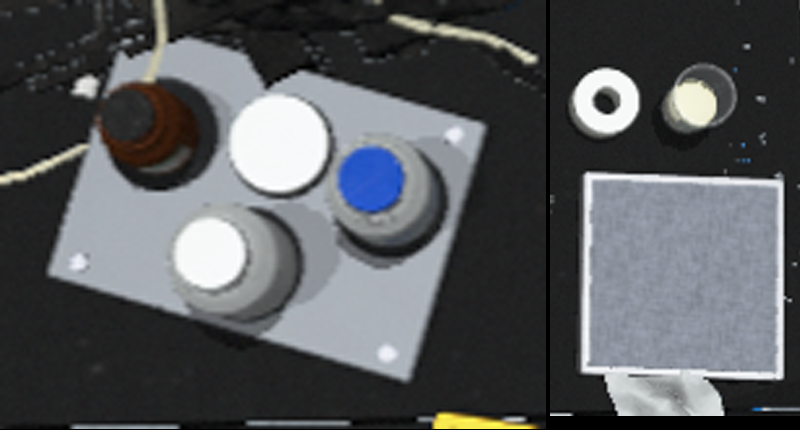

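View pics/crop2.png

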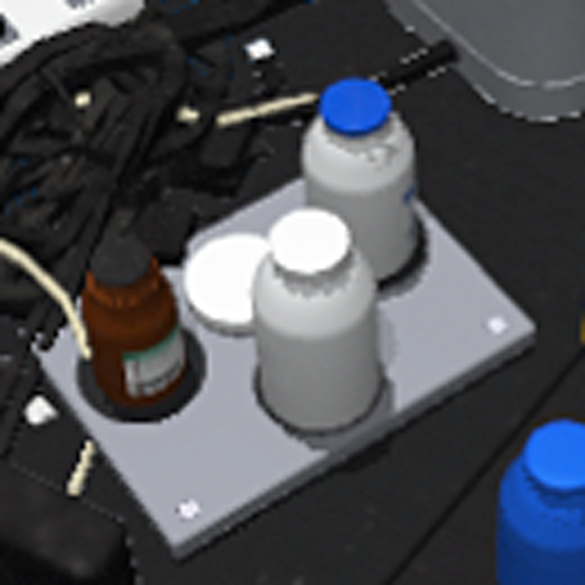

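The crops confirm the choice: white body and blue cap at the station's right place, amber on the left, plain in front and the lid in the middle. The rim of the cup is near top-image pixel (480,177). Next I measure the caps, lid and cup.

```bash
python3 - <<'E'
from h import *
t=cv2.imread("pics/top0.png"); s=cv2.imread("pics/scene0.png")
ctr=np.array([.4317,.2371]); yaw=np.radians(-17.3); c,sn=np.cos(yaw),np.sin(yaw); R=np.array([[c,-sn],[sn,c]])
lid0=ctr+R@[.032,0]
pl={"lid":(0,0),"plain":(-.072,0),"amber":(-.0125,.071),"label":(-.0125,-.071)}
for k,v in pl.items(): print("inlay",k,(lid0+R@v).round(4))
def ctrs(im,n,box,f,z,name):
    x0,y0,x1,y1=box; m=f(im[y0:y1,x0:x1].astype(int)).astype(np.uint8)*255
    cs,_=cv2.findContours(m,0,2); k=max(cs,key=cv2.contourArea); (x,y),r=cv2.minEnclosingCircle(k)
    M=cv2.moments(k); p=(M["m10"]/M["m00"]+x0,M["m01"]/M["m00"]+y0); w=on(n,p,z)
    print(name,n,np.round(p,1),"rx,ry",cv2.boundingRect(k)[2:],w.round(4)); return p
white=lambda a:a.min(2)>215
blue=lambda a:(a[...,0]-a[...,2]>60)
blk=lambda a:(a.max(2)<75)
ctrs(t,"top",(214,215,247,248),white,.027,"lid")
ctrs(t,"top",(200,248,228,274),white,.136,"plain")
ctrs(t,"top",(244,228,272,254),blue,.129,"label")
ctrs(s,"scene",(276,275,302,292),white,.136,"plain")
ctrs(s,"scene",(288,245,310,262),blue,.129,"label")
print("amber top",on("top",(192.8,224.5),.111), "scene",on("scene",(220+118/4.5,230+252/4.5),.111))
print("cup rim",on("top",(480,176.9),.06),"bottom",on("top",(474.5,181),.01))
# cup/roll edges
ctrs(t,"top",(425,163,457,196),lambda a:a.min(2)>150,.026,"roll")
# stand
for p,q in (((585,172),"c"),((783,180),""),((781,378),""),((582,371),"")): print("stand corner",on("top",(420+(p[0]-550)/2.6,140+p[1]/2.6),.02).round(4))
print(on("top",(367,215),.196))
s1=on("top",(97,130),.3),on("top",(105,312),.1); print("monitor-ish",s1)
# top cap of the inlay/finger
for p in ((320,195),(415,205),(410,262),(325,250)): print("centrif top edge",on("top",p,.196).round(3))
m=camera_model("top");print(m["intrinsics"][0][0])
E
```

```text
inlay lid [0.4623 0.2276]
inlay plain [0.3935 0.249 ]
inlay amber [0.4714 0.2991]
inlay label [0.4292 0.1635]
lid top [230.8 231.3] rx,ry (25, 25) [0.4617 0.2292 0.027 ]
plain top [213.2 259.4] rx,ry (18, 18) [0.3902 0.2507 0.136 ]
label top [254.6 240.3] rx,ry (18, 17) [0.4291 0.1648 0.129 ]
plain scene [287.2 283.2] rx,ry (21, 15) [0.3916 0.2521 0.136 ]
label scene [298.4 253.1] rx,ry (16, 13) [0.4292 0.1655 0.129 ]
amber top [0.46779427 0.29843131 0.111     ] scene [0.47277272 0.29706819 0.111     ]
cup rim [ 0.56969054 -0.33888713  0.06      ] bottom [ 0.57066866 -0.34078172  0.01      ]
roll top [441.2 178.3] rx,ry (25, 26) [ 0.5751 -0.2587  0.026 ]
stand corner [ 0.5112 -0.2391  0.02  ]
stand corner [ 0.5005 -0.4166  0.02  ]
stand corner [ 0.3242 -0.4051  0.02  ]
stand corner [ 0.3344 -0.229   0.02  ]
[ 0.46815139 -0.0664173   0.196     ]
monitor-ish (array([0.62121514, 0.43506241, 0.3       ]), array([0.28535503, 0.48840323, 0.1       ]))
centrif top edge [0.51  0.026 0.196]
centrif top edge [ 0.486 -0.163  0.196]
centrif top edge [ 0.372 -0.149  0.196]
centrif top edge [0.4   0.019 0.196]
563.7289807978134
```

Top and scene agree within about 2 mm, except amber at about 5 mm, which I measured by hand. The closing line along the station's y axis clears the neighbours for all three bottles. I now raise the arm, turn to yaw -17.3° and swing towards the station.

Request:
drive_tool(
  targets=[
    [0.0919,0.03,-0.02,-0.03,0,0,0.08],
    [0.0919,0.06,-0.04,-0.05,0,0,0.18],
    [0.0919,0.1,-0.06,-0.086,0,0,0.28],
    [0.0919,0.37,-0.23,-0.086,0,0,0.38],
    [0.0919,0.37,-0.23,-0.086,0,0,0.48],
    [0.0919,0.37,-0.23,-0.086,0,0,0.531],
    [0.0919,0.37,-0.23,-0.086,0,0,0.531],
    [0.0919,0.37,-0.23,-0.086,0,0,0.531],
    [0.0919,0.37,-0.23,-0.086,0,0,0.531],
    [0.0919,0.37,-0.23,-0.086,0,0,0.531],
    [0.0919,0.37,-0.23,-0.086,0,0,0.531],
    [0.0919,0.37,-0.23,-0.086,0,0,0.531],
    [0.0919,0.37,-0.23,-0.086,0,0,0.531],
  ],
)

```text
time: 1.23
eef_pos: [0.4511, -0.2991, 0.3004]
tool_rot: [-180.0, 0.0, -17.1]
force: [-0.1, -0.6, -0.5]
opening: 1.0
gripper_force: 0.0
```

```bash
cat >> h.py <<'E'
from scipy.spatial.transform import Rotation
P=dict(lid=(.4623,.2287),plain=(.391,.2512),amber=(.470,.298),label=(.429,.165),cup=(.570,-.3395),
 pplain=(.3746,-.3091),pamber=(.4474,-.2773),plabel=(.4165,-.3766))
def go(to,z,frm=None):
    "tool shift from the present pose (or frm=(name,z)) to place `to` with TCP height z"
    s=robot.observe(); R=Rotation.from_euler("xyz",s["tool_rot"],degrees=True)
    p=np.array(s["eef_pos"]) if frm is None else np.array([*P[frm[0]],frm[1]])
    print(to,z,"shift",R.inv().apply(np.array([*P[to],z])-p).round(4))
def st():
    s=robot.observe(); print("t",round(s["time"],2),s["eef_pos"].round(4),s["tool_rot"].round(2),"j",s["joint_pos"].round(0),"open",round(s["opening"],3),"F",s["force"].round(1))
E
python3 - <<'E'
from h import *
st()
go("label",.28);go("label",.067)
E
```

```text
t 1.23 [ 0.4511 -0.2991  0.3004] [-1.7999e+02  2.0000e-02 -1.7090e+01] j [-34.   8.  98.   0.  74.  73.] open 1.0 F [-0.1 -0.6 -0.5]
label 0.28 shift [-0.1575 -0.4371  0.0205]
label 0.067 shift [-0.1575 -0.4371  0.2335]
```

Request:
drive_tool(
  targets=[
    [0.0919,-0.01,-0.03,0.0,0,0,0.0035],
    [0.0919,-0.157,-0.437,0.02,0,0,0.0035],
    [0.0919,-0.157,-0.437,0.02,0,0,0.0035],
    [0.0919,-0.157,-0.437,0.02,0,0,0.0035],
    [0.0919,-0.157,-0.437,0.02,0,0,0.0035],
    [0.0919,-0.157,-0.437,0.02,0,0,0.0035],
    [0.0919,-0.157,-0.437,0.02,0,0,0.0035],
    [0.0919,-0.157,-0.437,0.02,0,0,0.0035],
    [0.0919,-0.157,-0.437,0.02,0,0,0.0035],
    [0.0919,-0.157,-0.437,0.02,0,0,0.0035],
    [0.0919,-0.157,-0.437,0.02,0,0,0.0035],
    [0.0919,-0.157,-0.437,0.02,0,0,0.0035],
    [0.0919,-0.157,-0.437,0.02,0,0,0.0035],
    [0.0919,-0.157,-0.437,0.02,0,0,0.0035],
    [0.0919,-0.157,-0.437,0.02,0,0,0.0035],
  ],
)

```text
time: 2.48
eef_pos: [0.4302, 0.1615, 0.2804]
tool_rot: [179.9, 0.0, -17.6]
force: [-0.1, -0.6, 0.3]
opening: 1.001
gripper_force: 0.0
```

```bash
python3 - <<'E'
from h import *
st();go("label",.067)
cv2.imwrite("pics/w1.png",read_camera("wrist"))
print(proj("wrist",[[*P["label"],.129],[*P["plain"],.136],[*P["amber"],.111],[*P["lid"],.027]]))
E
```

```text
t 2.48 [0.4302 0.1615 0.2804] [179.95   0.   -17.57] j [ 20.   1. 108.  -0.  70. 128.] open 1.001 F [-0.1 -0.6  0.3]
label 0.067 shift [-0.0022 -0.0032  0.2134]
[[314.54785253 229.08211494]
 [239.30910865 295.4877777 ]
 [170.42448793 226.04110063]
 [254.70002042 198.67409641]]
```

View pics/w1.png

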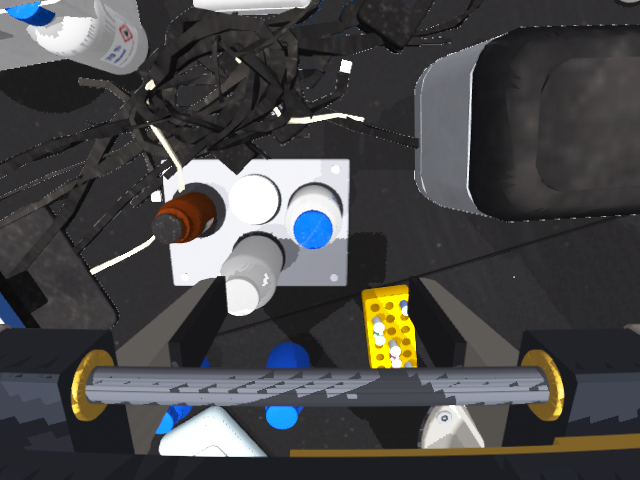

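The wrist view shows the cap of the labelled bottle at (313,229), plain at (241,296), amber at (168,230) and the lid at (255,199). These match the projections to within about 4 px. I descend and grip the labelled bottle.

Request:
drive_tool(
  targets=[
    [0.0919,-0.002,-0.003,0.03,0,0,-0.004],
    [0.0919,-0.002,-0.003,0.065,0,0,-0.004],
    [0.0919,-0.002,-0.003,0.1,0,0,-0.004],
    [0.0919,-0.002,-0.003,0.135,0,0,-0.004],
    [0.0919,-0.002,-0.003,0.165,0,0,-0.004],
    [0.0919,-0.002,-0.003,0.19,0,0,-0.004],
    [0.0919,-0.002,-0.003,0.205,0,0,-0.004],
    [0.0919,-0.002,-0.003,0.213,0,0,-0.004],
    [0.0919,-0.002,-0.003,0.213,0,0,-0.004],
    [0.05,-0.002,-0.003,0.213,0,0,-0.004],
    [0.05,-0.002,-0.003,0.213,0,0,-0.004],
    [0.05,-0.002,-0.003,0.213,0,0,-0.004],
    [0.05,-0.002,-0.003,0.213,0,0,-0.004],
    [0.05,-0.002,-0.003,0.213,0,0,-0.004],
    [0.05,-0.002,-0.003,0.213,0,0,-0.004],
  ],
)

```text
time: 3.78
eef_pos: [0.4294, 0.1668, 0.0682]
tool_rot: [-180.0, -0.0, -17.3]
force: [-1.6, -1.0, 6.5]
opening: 0.627
gripper_force: 30.0
```

```bash
python3 - <<'E'
from h import *
st();go("label",.067);
m=cv2.imread("pics/w1.png")
E
```

```text
t 3.78 [0.4294 0.1668 0.0682] [-1.7997e+02 -5.0000e-02 -1.7270e+01] j [ 21.  18. 120.  -0.  42. 128.] open 0.627 F [-1.6 -1.   6.5]
label 0.067 shift [0.0001 0.0018 0.0012]
```

Request:
drive_tool(
  targets=[
    [0.05,0,0,-0.01,0,0,0],
    [0.05,0,0,-0.03,0,0,0],
    [0.05,0,0,-0.06,0,0,0],
    [0.05,0,0,-0.095,0,0,0],
    [0.05,0,0,-0.13,0,0,0],
    [0.05,0.0,0,-0.165,0,0,0],
    [0.05,0.002,0.007,-0.195,0,0,0],
    [0.05,0.006,0.02,-0.22,0,0,0],
    [0.05,0.012,0.04,-0.235,0,0,0],
    [0.05,0.02,0.07,-0.24,0,0,0],
    [0.05,0.029,0.103,-0.24,0,0,0],
    [0.05,0.039,0.137,-0.24,0,0,0],
    [0.05,0.049,0.171,-0.24,0,0,0],
    [0.05,0.059,0.205,-0.24,0,0,0],
    [0.05,0.069,0.24,-0.24,0,0,0],
    [0.05,0.079,0.275,-0.24,0,0,0],
    [0.05,0.089,0.31,-0.24,0,0,0],
    [0.05,0.099,0.345,-0.24,0,0,0],
    [0.05,0.107,0.375,-0.24,0,0,0],
    [0.05,0.114,0.4,-0.24,0,0,0],
  ],
)

```text
time: 5.45
eef_pos: [0.4182, -0.2512, 0.3081]
tool_rot: [180.0, 0.0, -17.3]
force: [0.6, 0.8, -0.8]
opening: 0.626
gripper_force: 30.0
```

```bash
python3 - <<'E'
from h import *
st();go("plabel",.073)
m=camera_model("wrist")
E
```

```text
t 5.45 [ 0.4182 -0.2512  0.3081] [179.99   0.   -17.34] j [-31.   3. 103.  -0.  74.  76.] open 0.626 F [ 0.6  0.8 -0.8]
plabel 0.073 shift [0.0357 0.1202 0.2351]
```

Request:
drive_tool(
  targets=[
    [0.05,0.009,0.03,0.0,0,0,0],
    [0.05,0.018,0.06,0.01,0,0,0],
    [0.05,0.026,0.085,0.03,0,0,0],
    [0.05,0.032,0.105,0.06,0,0,0],
    [0.05,0.035,0.117,0.095,0,0,0],
    [0.05,0.036,0.12,0.13,0,0,0],
    [0.05,0.036,0.12,0.165,0,0,0],
    [0.05,0.036,0.12,0.195,0,0,0],
    [0.05,0.036,0.12,0.215,0,0,0],
    [0.05,0.036,0.12,0.227,0,0,0],
    [0.05,0.036,0.12,0.233,0,0,0],
    [0.05,0.036,0.12,0.235,0,0,0],
    [0.05,0.036,0.12,0.235,0,0,0],
    [0.062,0.036,0.12,0.235,0,0,0],
    [0.07,0.036,0.12,0.235,0,0,0],
    [0.085,0.036,0.12,0.235,0,0,0],
    [0.085,0.036,0.12,0.23,0,0,0],
    [0.085,0.036,0.12,0.2,0,0,0],
    [0.0919,0.036,0.12,0.16,0,0,0],
    [0.0919,0.036,0.12,0.12,0,0,0],
  ],
)

```text
time: 7.12
eef_pos: [0.4172, -0.3739, 0.1889]
tool_rot: [-180.0, 0.1, -17.3]
force: [0.4, 0.2, 0.7]
opening: 1.0
gripper_force: 0.0
```

```bash
python3 - <<'E'
from h import *
st();go("plain",.28);go("plain",.073)
# amber position from w1 (pose then unknown now) skipped; check label on stand
t=read_camera("top"); cv2.imwrite("pics/t2.png",t); print(proj("top",[[*P["plabel"],.133]]))
b=t[205:300,420:525].astype(int); m=((b[...,0]-b[...,2])>60).astype(np.uint8); M=cv2.moments(m,True); print(M["m00"],on("top",(M["m10"]/M["m00"]+420,M["m01"]/M["m00"]+205),.133) if M["m00"] else None)
E
```

```text
t 7.12 [ 0.4172 -0.3739  0.1889] [-1.7996e+02  9.0000e-02 -1.7280e+01] j [-42.  16. 103.  -0.  61.  65.] open 1.0 F [0.4 0.2 0.7]
plain 0.28 shift [-0.2109 -0.5892 -0.0903]
plain 0.073 shift [-0.2105 -0.589   0.1167]
[[511.64358484 240.67154871]]
118.0 [ 0.40762337 -0.37386827  0.133     ]
```

Request:
drive_tool(
  targets=[
    [0.0919,0,0,-0.04,0,0,0],
    [0.0919,0,0,-0.08,0,0,0],
    [0.0919,-0.01,-0.03,-0.1,0,0,0],
    [0.0919,-0.211,-0.589,-0.1,0,0,0],
    [0.0919,-0.211,-0.589,-0.1,0,0,0],
    [0.0919,-0.211,-0.589,-0.1,0,0,0],
    [0.0919,-0.211,-0.589,-0.1,0,0,0],
    [0.0919,-0.211,-0.589,-0.1,0,0,0],
    [0.0919,-0.211,-0.589,-0.1,0,0,0],
    [0.0919,-0.211,-0.589,-0.1,0,0,0],
    [0.0919,-0.211,-0.589,-0.1,0,0,0],
    [0.0919,-0.211,-0.589,-0.1,0,0,0],
    [0.0919,-0.211,-0.589,-0.1,0,0,0],
    [0.0919,-0.211,-0.589,-0.1,0,0,0],
    [0.0919,-0.211,-0.589,-0.1,0,0,0],
    [0.0919,-0.211,-0.589,-0.1,0,0,0],
    [0.0919,-0.211,-0.589,-0.1,0,0,0],
    [0.0919,-0.211,-0.589,-0.1,0,0,0],
    [0.0919,-0.211,-0.589,-0.1,0,0,0],
    [0.0919,-0.211,-0.589,-0.1,0,0,0],
  ],
)

```text
time: 8.83
eef_pos: [0.3911, 0.2504, 0.2877]
tool_rot: [180.0, -0.0, -17.2]
force: [-1.2, -0.1, -0.5]
opening: 0.999
gripper_force: 0.0
```

```bash
python3 - <<'E'
from h import *
st();go("plain",.071)
m=camera_model("wrist"); w=read_camera("wrist"); cv2.imwrite("pics/w2.png",w)
print(proj("wrist",[[*P["plain"],.136],[*P["amber"],.111],[*P["lid"],.027]],m))
t=read_camera("top"); b=t[205:300,420:525].astype(int); k=((b[...,0]-b[...,2])>60).astype(np.uint8); M=cv2.moments(k,True); print(M["m00"],on("top",(M["m10"]/M["m00"]+420,M["m01"]/M["m00"]+205),.133) if M["m00"] else None)
E
```

```text
t 8.83 [0.3911 0.2504 0.2877] [ 1.7997e+02 -1.0000e-02 -1.7170e+01] j [ 32.   2. 107.  -0.  71. 140.] open 0.999 F [-1.2 -0.1 -0.5]
plain 0.071 shift [-0.0003 -0.0008  0.2167]
[[317.13609867 226.9265246 ]
 [244.23539161 156.53709276]
 [317.50634562 141.96846134]]
236.0 [ 0.41613339 -0.37460311  0.133     ]
```

View pics/w2.png

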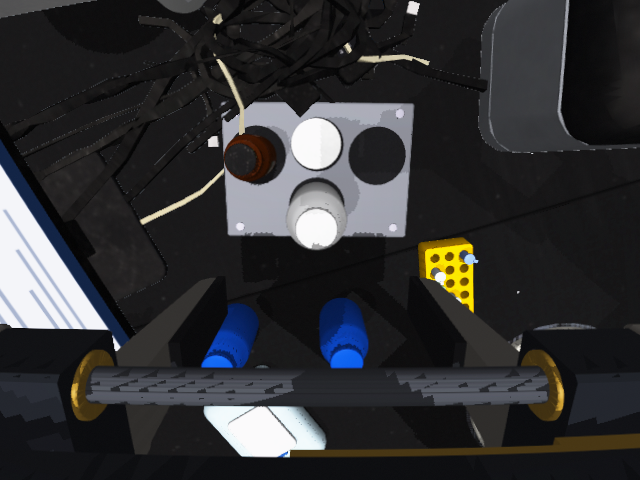

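Labelled is parked at (0.416,-0.375) on the stand. The wrist view shows plain's cap at (317,228) as projected, amber at (240,158) and the lid at (317,143).

Request:
drive_tool(
  targets=[
    [0.0919,0,-0.001,0.02,0,0,0],
    [0.0919,0,-0.001,0.055,0,0,0],
    [0.0919,0,-0.001,0.09,0,0,0],
    [0.0919,0,-0.001,0.125,0,0,0],
    [0.0919,0,-0.001,0.155,0,0,0],
    [0.0919,0,-0.001,0.185,0,0,0],
    [0.0919,0,-0.001,0.205,0,0,0],
    [0.0919,0,-0.001,0.216,0,0,0],
    [0.0919,0,-0.001,0.216,0,0,0],
    [0.0919,0,-0.001,0.216,0,0,0],
    [0.052,0,-0.001,0.216,0,0,0],
    [0.052,0,-0.001,0.216,0,0,0],
    [0.052,0,-0.001,0.216,0,0,0],
    [0.052,0,-0.001,0.216,0,0,0],
    [0.052,0,-0.001,0.216,0,0,0],
    [0.052,0,-0.001,0.216,0,0,0],
    [0.052,0,-0.001,0.216,0,0,0],
  ],
)

```text
time: 10.35
eef_pos: [0.392, 0.2518, 0.0722]
tool_rot: [-180.0, -0.0, -17.3]
force: [-1.4, -0.3, 6.8]
opening: 0.671
gripper_force: 30.0
```

```bash
python3 - <<'E'
from h import *
st();go("pplain",.076)
E
```

```text
t 10.35 [0.392  0.2518 0.0722] [-1.7997e+02 -4.0000e-02 -1.7270e+01] j [ 33.  18. 120.  -0.  43. 140.] open 0.671 F [-1.4 -0.3  6.8]
pplain 0.076 shift [ 0.1499  0.5408 -0.004 ]
```

Request:
drive_tool(
  targets=[
    [0.052,0,0,-0.01,0,0,0],
    [0.052,0,0,-0.03,0,0,0],
    [0.052,0,0,-0.06,0,0,0],
    [0.052,0,0,-0.095,0,0,0],
    [0.052,0,0,-0.13,0,0,0],
    [0.052,0,0,-0.165,0,0,0],
    [0.052,0.002,0.007,-0.195,0,0,0],
    [0.052,0.006,0.02,-0.22,0,0,0],
    [0.052,0.012,0.04,-0.235,0,0,0],
    [0.052,0.02,0.07,-0.24,0,0,0],
    [0.052,0.028,0.103,-0.24,0,0,0],
    [0.052,0.037,0.137,-0.24,0,0,0],
    [0.052,0.047,0.171,-0.24,0,0,0],
    [0.052,0.057,0.205,-0.24,0,0,0],
    [0.052,0.067,0.24,-0.24,0,0,0],
    [0.052,0.076,0.275,-0.24,0,0,0],
    [0.052,0.086,0.31,-0.24,0,0,0],
    [0.052,0.096,0.345,-0.24,0,0,0],
    [0.052,0.104,0.375,-0.24,0,0,0],
    [0.052,0.111,0.4,-0.24,0,0,0],
  ],
)

```text
time: 12.02
eef_pos: [0.378, -0.1653, 0.3122]
tool_rot: [180.0, -0.0, -17.3]
force: [-0.0, 0.5, -1.2]
opening: 0.669
gripper_force: 30.0
```

```bash
python3 - <<'E'
from h import *
st();go("pplain",.077)
E
```

```text
t 12.02 [ 0.378  -0.1653  0.3122] [ 1.7998e+02 -3.0000e-02 -1.7340e+01] j [-24.  -5. 110.  -0.  74.  84.] open 0.669 F [-0.   0.5 -1.2]
pplain 0.077 shift [0.0395 0.1381 0.2352]
```

Request:
drive_tool(
  targets=[
    [0.052,0.009,0.03,0.0,0,0,0],
    [0.052,0.018,0.063,0.0,0,0,0],
    [0.052,0.027,0.093,0.01,0,0,0],
    [0.052,0.034,0.118,0.03,0,0,0],
    [0.052,0.038,0.132,0.06,0,0,0],
    [0.052,0.0395,0.138,0.095,0,0,0],
    [0.052,0.0395,0.138,0.13,0,0,0],
    [0.052,0.0395,0.138,0.165,0,0,0],
    [0.052,0.0395,0.138,0.195,0,0,0],
    [0.052,0.0395,0.138,0.215,0,0,0],
    [0.052,0.0395,0.138,0.227,0,0,0],
    [0.052,0.0395,0.138,0.233,0,0,0],
    [0.052,0.0395,0.138,0.235,0,0,0],
    [0.052,0.0395,0.138,0.235,0,0,0],
    [0.066,0.0395,0.138,0.235,0,0,0],
    [0.075,0.0395,0.138,0.235,0,0,0],
    [0.09,0.0395,0.138,0.235,0,0,0],
    [0.09,0.0395,0.138,0.23,0,0,0],
    [0.09,0.0395,0.138,0.2,0,0,0],
    [0.09,0.0395,0.138,0.16,0,0,0],
  ],
)

```text
time: 13.68
eef_pos: [0.3738, -0.3054, 0.1507]
tool_rot: [-179.9, 0.3, -17.3]
force: [0.5, -1.7, -0.7]
opening: 0.979
gripper_force: 0.0
```

```bash
python3 - <<'E'
from h import *
st();go("amber",.28)
E
```

```text
t 13.68 [ 0.3738 -0.3054  0.1507] [-179.88    0.3   -17.28] j [-39.  12. 114.  -0.  54.  68.] open 0.979 F [ 0.5 -1.7 -0.7]
amber 0.28 shift [-0.0881 -0.605  -0.1276]
```

Request:
drive_tool(
  targets=[
    [0.0919,0,0,-0.04,0,0,0],
    [0.0919,0,0,-0.08,0,0,0],
    [0.0919,0,0,-0.12,0,0,0],
    [0.0919,-0.004,-0.03,-0.14,0,0,0],
    [0.0919,-0.088,-0.602,-0.14,0,0,0],
    [0.0919,-0.088,-0.602,-0.14,0,0,0],
    [0.0919,-0.088,-0.602,-0.14,0,0,0],
    [0.0919,-0.088,-0.602,-0.14,0,0,0],
    [0.0919,-0.088,-0.602,-0.14,0,0,0],
    [0.0919,-0.088,-0.602,-0.14,0,0,0],
    [0.0919,-0.088,-0.602,-0.14,0,0,0],
    [0.0919,-0.088,-0.602,-0.14,0,0,0],
    [0.0919,-0.088,-0.602,-0.14,0,0,0],
    [0.0919,-0.088,-0.602,-0.14,0,0,0],
    [0.0919,-0.088,-0.602,-0.14,0,0,0],
    [0.0919,-0.088,-0.602,-0.14,0,0,0],
    [0.0919,-0.088,-0.602,-0.14,0,0,0],
    [0.0919,-0.088,-0.602,-0.14,0,0,0],
    [0.0919,-0.088,-0.602,-0.14,0,0,0],
    [0.0919,-0.088,-0.602,-0.14,0,0,0],
  ],
)

```text
time: 15.35
eef_pos: [0.4701, 0.2955, 0.2917]
tool_rot: [180.0, 0.0, -17.1]
force: [-0.6, 0.3, 0.2]
opening: 0.999
gripper_force: 0.0
```

```bash
python3 - <<'E'
from h import *
st();go("amber",.057)
m=camera_model("wrist"); w=read_camera("wrist"); cv2.imwrite("pics/w3.png",w)
p=proj("wrist",[[*P["amber"],.111],[*P["lid"],.027]],m);print(p)
x,y=p[0].astype(int); c=w[y-90:y+70,x-80:x+80]; cv2.imwrite("pics/w3c.png",cv2.resize(c,None,fx=3,fy=3)); print("crop origin",x-80,y-90)
# lid centre by white mask, on z .027
a=w[100:280,330:480].min(2)>215
t=read_camera("top"); cv2.imwrite("pics/t3.png",t)
b=t[205:300,420:525]; 
for nm,k in (("blue",(b[...,0].astype(int)-b[...,2]>60)),("white",b.min(2)>225)):
    cs,_=cv2.findContours(k.astype(np.uint8),0,2)
    for q in cs:
        if cv2.contourArea(q)>100: M=cv2.moments(q); print(nm,cv2.boundingRect(q),on("top",(M["m10"]/M["m00"]+420,M["m01"]/M["m00"]+205),.137))
E
```

```text
t 15.35 [0.4701 0.2955 0.2917] [ 1.7998e+02  1.0000e-02 -1.7120e+01] j [ 32.  10.  97.  -0.  73. 139.] open 0.999 F [-0.6  0.3  0.2]
amber 0.057 shift [-0.0007 -0.0024  0.2347]
[[315.55542353 220.7084669 ]
 [372.94267449 195.49145425]]
crop origin 235 130
blue (83, 27, 17, 17) [ 0.41780494 -0.37368363  0.137     ]
white (53, 48, 17, 17) [ 0.37446243 -0.30806147  0.137     ]
```

View pics/w3c.png

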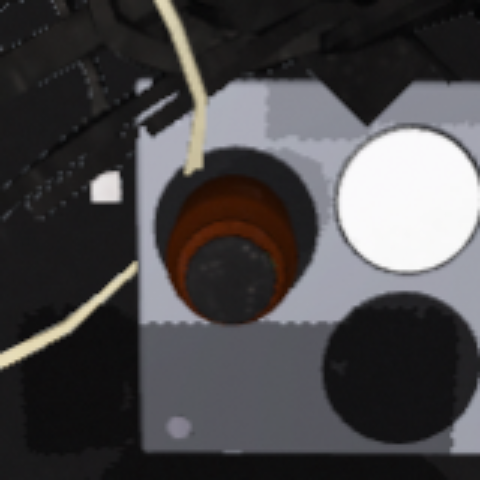

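Amber's cap is at about (312,223) in the wrist image, 2–3 mm left of the estimate, so I correct amber to (0.4695,0.2997). Plain and labelled stand properly on the stand.

Request:
drive_tool(
  targets=[
    [0.0919,-0.001,-0.004,0.02,0,0,0.003],
    [0.0919,-0.001,-0.004,0.055,0,0,0.003],
    [0.0919,-0.001,-0.004,0.09,0,0,0.003],
    [0.0919,-0.001,-0.004,0.125,0,0,0.003],
    [0.0919,-0.001,-0.004,0.16,0,0,0.003],
    [0.0919,-0.001,-0.004,0.19,0,0,0.003],
    [0.0919,-0.001,-0.004,0.215,0,0,0.003],
    [0.0919,-0.001,-0.004,0.228,0,0,0.003],
    [0.0919,-0.001,-0.004,0.232,0,0,0.003],
    [0.0919,-0.001,-0.004,0.232,0,0,0.003],
    [0.07,-0.001,-0.004,0.232,0,0,0.003],
    [0.038,-0.001,-0.004,0.232,0,0,0.003],
    [0.038,-0.001,-0.004,0.232,0,0,0.003],
    [0.038,-0.001,-0.004,0.232,0,0,0.003],
    [0.038,-0.001,-0.004,0.232,0,0,0.003],
    [0.038,-0.001,-0.004,0.232,0,0,0.003],
    [0.038,-0.001,-0.004,0.232,0,0,0.003],
    [0.038,-0.001,-0.004,0.232,0,0,0.003],
  ],
)

```text
time: 16.95
eef_pos: [0.4707, 0.2984, 0.0598]
tool_rot: [-180.0, -0.0, -17.4]
force: [-1.6, 0.6, 3.3]
opening: 0.518
gripper_force: 30.0
```

```bash
sed -i 's/amber=(.470,.298)/amber=(.4695,.2997)/' h.py; python3 - <<'E'
from h import *
st();go("pamber",.064)
E
```

```text
t 16.95 [0.4707 0.2984 0.0598] [-1.7998e+02 -2.0000e-02 -1.7450e+01] j [ 32.  26. 109.   0.  46. 140.] open 0.518 F [-1.6  0.6  3.3]
pamber 0.064 shift [ 0.1504  0.5562 -0.0043]
```

Request:
drive_tool(
  targets=[
    [0.038,0,0,-0.01,0,0,0],
    [0.038,0,0,-0.03,0,0,0],
    [0.038,0,0,-0.06,0,0,0],
    [0.038,0,0,-0.095,0,0,0],
    [0.038,0,0,-0.13,0,0,0],
    [0.038,0,0,-0.165,0,0,0],
    [0.038,0.002,0.007,-0.195,0,0,0],
    [0.038,0.006,0.02,-0.22,0,0,0],
    [0.038,0.012,0.04,-0.235,0,0,0],
    [0.038,0.02,0.07,-0.245,0,0,0],
    [0.038,0.028,0.103,-0.245,0,0,0],
    [0.038,0.037,0.137,-0.245,0,0,0],
    [0.038,0.046,0.171,-0.245,0,0,0],
    [0.038,0.055,0.205,-0.245,0,0,0],
    [0.038,0.065,0.24,-0.245,0,0,0],
    [0.038,0.074,0.275,-0.245,0,0,0],
    [0.038,0.084,0.31,-0.245,0,0,0],
    [0.038,0.093,0.345,-0.245,0,0,0],
    [0.038,0.101,0.375,-0.245,0,0,0],
    [0.038,0.108,0.4,-0.245,0,0,0],
  ],
)

```text
time: 18.62
eef_pos: [0.4527, -0.1178, 0.3051]
tool_rot: [180.0, -0.0, -17.5]
force: [-1.0, 0.8, -1.2]
opening: 0.522
gripper_force: 30.0
```

```bash
python3 - <<'E'
from h import *
st();go("pamber",.064)
E
```

```text
t 18.62 [ 0.4527 -0.1178  0.3051] [ 1.7998e+02 -1.0000e-02 -1.7510e+01] j [-15.   1. 106.  -0.  73.  93.] open 0.522 F [-1.   0.8 -1.2]
pamber 0.064 shift [0.0429 0.1536 0.2412]
```

Request:
drive_tool(
  targets=[
    [0.038,0.009,0.032,0.0,0,0,0],
    [0.038,0.018,0.065,0.0,0,0,0],
    [0.038,0.028,0.1,0.005,0,0,0],
    [0.038,0.036,0.13,0.02,0,0,0],
    [0.038,0.041,0.146,0.045,0,0,0],
    [0.038,0.043,0.153,0.08,0,0,0],
    [0.038,0.043,0.1535,0.115,0,0,0],
    [0.038,0.043,0.1535,0.15,0,0,0],
    [0.038,0.043,0.1535,0.185,0,0,0],
    [0.038,0.043,0.1535,0.21,0,0,0],
    [0.038,0.043,0.1535,0.227,0,0,0],
    [0.038,0.043,0.1535,0.237,0,0,0],
    [0.038,0.043,0.1535,0.24,0,0,0],
    [0.038,0.043,0.1535,0.24,0,0,0],
    [0.052,0.043,0.1535,0.24,0,0,0],
    [0.06,0.043,0.1535,0.24,0,0,0],
    [0.08,0.043,0.1535,0.24,0,0,0],
    [0.08,0.043,0.1535,0.235,0,0,0],
    [0.08,0.043,0.1535,0.205,0,0,0],
    [0.08,0.043,0.1535,0.165,0,0,0],
  ],
)

```text
time: 20.28
eef_pos: [0.4467, -0.2739, 0.1385]
tool_rot: [-179.9, 0.3, -17.5]
force: [1.7, -0.3, 0.3]
opening: 0.865
gripper_force: 0.0
```

```bash
python3 - <<'E'
from h import *
st();go("lid",.28)
E
```

```text
t 20.28 [ 0.4467 -0.2739  0.1385] [-179.92    0.3   -17.46] j [-32.  17. 110.   0.  54.  76.] open 0.865 F [ 1.7 -0.3  0.3]
lid 0.28 shift [-0.1366 -0.4843 -0.1401]
```

Request:
drive_tool(
  targets=[
    [0.0919,0,0,-0.04,0,0,0],
    [0.0919,0,0,-0.08,0,0,0],
    [0.0919,0,0,-0.12,0,0,0],
    [0.0919,-0.008,-0.03,-0.14,0,0,0],
    [0.0919,-0.137,-0.484,-0.14,0,0,0],
    [0.0919,-0.137,-0.484,-0.14,0,0,0],
    [0.0919,-0.137,-0.484,-0.14,0,0,0],
    [0.0919,-0.137,-0.484,-0.14,0,0,0],
    [0.0919,-0.137,-0.484,-0.14,0,0,0],
    [0.0919,-0.137,-0.484,-0.14,0,0,0],
    [0.0919,-0.137,-0.484,-0.14,0,0,0],
    [0.0919,-0.137,-0.484,-0.14,0,0,0],
    [0.0919,-0.137,-0.484,-0.14,0,0,0],
    [0.0919,-0.137,-0.484,-0.14,0,0,0],
    [0.0919,-0.137,-0.484,-0.14,0,0,0],
    [0.0919,-0.137,-0.484,-0.14,0,0,0],
    [0.0919,-0.137,-0.484,-0.14,0,0,0],
  ],
)

```text
time: 21.7
eef_pos: [0.4629, 0.2306, 0.2801]
tool_rot: [-179.9, -0.0, -17.2]
force: [-0.5, -0.9, 0.5]
opening: 0.998
gripper_force: 0.0
```

```bash
python3 - <<'E'
from h import *
st();go("lid",.019)
m=camera_model("wrist"); w=read_camera("wrist"); cv2.imwrite("pics/w4.png",w)
p=proj("wrist",[[*P["lid"],.027]],m)[0];print(p)
x,y=p.astype(int);k=(w[y-45:y+45,x-45:x+45].min(2)>215).astype(np.uint8); M=cv2.moments(k,True); q=(M["m10"]/M["m00"]+x-45,M["m01"]/M["m00"]+y-45)
print("area",M["m00"],q,on("wrist",q,.027,m))
t=read_camera("top"); cv2.imwrite("pics/t4.png",t); cv2.imwrite("pics/t4c.png",cv2.resize(t[150:300,410:530],None,fx=4,fy=4,interpolation=cv2.INTER_CUBIC))
E
```

```text
t 21.7 [0.4629 0.2306 0.2801] [-1.7994e+02 -1.0000e-02 -1.7240e+01] j [ 26.   7. 102.   0.  71. 134.] open 0.998 F [-0.5 -0.9  0.5]
lid 0.019 shift [-1.000e-04  2.300e-03  2.611e-01]
[319.77678624 207.34069183]
area 4683.0 (np.float64(318.57804825966264), np.float64(202.10079009182147)) [0.46865181 0.22821224 0.027     ]
```

View pics/t4c.png

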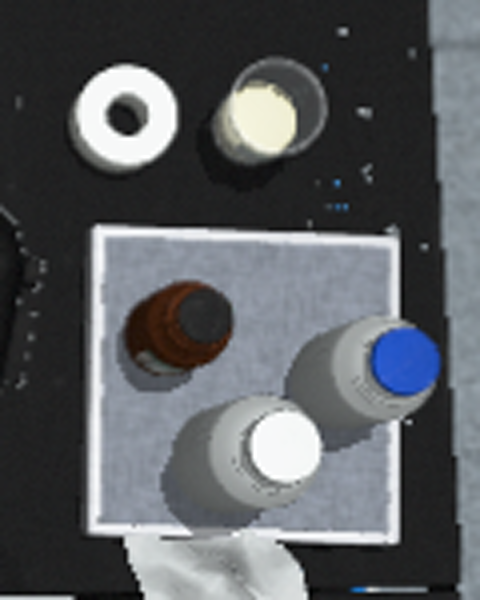

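All three bottles stand upright on the stand, and the cup and roll are untouched. The wrist mask included the bright station top, so I measure the lid again with a circle fit.

```bash
python3 - <<'E'
from h import *
m=camera_model("wrist"); w=cv2.imread("pics/w4.png"); x,y=320,207
for th in (225,235,245):
    k=(w[y-50:y+50,x-50:x+50].min(2)>th).astype(np.uint8); cs,_=cv2.findContours(k,0,2); c=max(cs,key=cv2.contourArea)
    (a,b),r=cv2.minEnclosingCircle(c); q=(a+x-50,b+y-50); print(th,np.round(q,1),r,cv2.contourArea(c),on("wrist",q,.027,m).round(4))
f=m["intrinsics"][0][0]; o,_=ray("wrist",(320,240),m); print("expected r", f*.029/(o[2]-.027))
E
```

```text
225 [318.5 196.1] 55.550559997558594 4615.0 [0.4752 0.2226 0.027 ]
235 [318.5 196.5] 55.275699615478516 4515.0 [0.4747 0.2227 0.027 ]
245 [317.8 208.6] 24.436185836791992 1774.0 [0.4613 0.2277 0.027 ]
expected r 24.947064388865197
```

Request:
drive_tool(
  targets=[
    [0.0919,-0.001,0.002,0.03,0,0,0],
    [0.0919,-0.001,0.002,0.065,0,0,0],
    [0.0919,-0.001,0.002,0.1,0,0,0],
    [0.0919,-0.001,0.002,0.135,0,0,0],
    [0.0919,-0.001,0.002,0.17,0,0,0],
    [0.0919,-0.001,0.002,0.2,0,0,0],
    [0.0919,-0.001,0.002,0.225,0,0,0],
    [0.0919,-0.001,0.002,0.242,0,0,0],
    [0.0919,-0.001,0.002,0.252,0,0,0],
    [0.0919,-0.001,0.002,0.257,0,0,0],
    [0.0919,-0.001,0.002,0.259,0,0,0],
    [0.0919,-0.001,0.002,0.259,0,0,0],
  ],
)

```text
time: 22.8
eef_pos: [0.4621, 0.2257, 0.0212]
tool_rot: [-180.0, -0.0, -17.5]
force: [-0.5, -0.1, 0.7]
opening: 1.0
gripper_force: 0.0
```

```bash
python3 - <<'E'
from h import *
for _ in range(3): st(); read_camera("top")
go("lid",.020)
E
```

```text
t 22.8 [0.4621 0.2257 0.0212] [-1.7997e+02 -3.0000e-02 -1.7500e+01] j [ 26.  26. 115.  -0.  39. 133.] open 1.0 F [-0.5 -0.1  0.7]
t 22.85 [0.4623 0.226  0.0215] [-1.7995e+02 -6.0000e-02 -1.7480e+01] j [ 26.  26. 115.  -0.  39. 133.] open 1.0 F [0.8 0.1 0.2]
t 22.9 [0.4624 0.2262 0.0217] [-1.7993e+02 -7.0000e-02 -1.7470e+01] j [ 26.  26. 115.  -0.  39. 133.] open 1.001 F [-0.3  1.  -0.2]
lid 0.02 shift [-0.0007 -0.0022  0.0017]
```

Down to about z 0.0205, then I close and lift a little to check.

Request:
drive_tool(
  targets=[
    [0.0919,0,-0.002,0.001,0,0,0.003],
    [0.05,0,-0.002,0.001,0,0,0.003],
    [0.05,0,-0.002,0.001,0,0,0.003],
    [0.05,0,-0.002,0.001,0,0,0.003],
    [0.05,0,-0.002,0.001,0,0,0.003],
    [0.05,0,-0.002,0.001,0,0,0.003],
    [0.05,0,-0.002,0.001,0,0,0.003],
    [0.05,0,-0.002,0.001,0,0,0.003],
    [0.05,0,-0.002,-0.005,0,0,0.003],
    [0.05,0,-0.002,-0.02,0,0,0.003],
    [0.05,0,-0.002,-0.04,0,0,0.003],
    [0.05,0,-0.002,-0.05,0,0,0.003],
  ],
)

```text
time: 23.95
eef_pos: [0.4628, 0.2283, 0.0725]
tool_rot: [-179.9, -0.1, -17.6]
force: [0.2, -0.2, -0.2]
opening: 0.623
gripper_force: 30.0
```

```bash
python3 - <<'E'
from h import *
st();go("cup",.30)
E
```

```text
t 23.95 [0.4628 0.2283 0.0725] [-1.7994e+02 -7.0000e-02 -1.7630e+01] j [ 26.  21. 114.   0.  45. 134.] open 0.623 F [ 0.2 -0.2 -0.2]
cup 0.3 shift [ 0.2744  0.5085 -0.2278]
```

Request:
drive_tool(
  targets=[
    [0.05,0,0,-0.02,0,0,0.0],
    [0.05,0,0,-0.05,0,0,0],
    [0.05,0,0,-0.085,0,0,0],
    [0.05,0,0,-0.12,0,0,0],
    [0.05,0,0,-0.15,0,0,0],
    [0.05,0.004,0.008,-0.17,0,0,0],
    [0.05,0.013,0.025,-0.185,0,0,0],
    [0.05,0.027,0.05,-0.19,0,0,0],
    [0.05,0.043,0.08,-0.19,0,0,0],
    [0.05,0.059,0.11,-0.19,0,0,0],
    [0.05,0.076,0.14,-0.19,0,0,0],
    [0.05,0.092,0.17,-0.19,0,0,0],
    [0.05,0.108,0.2,-0.19,0,0,0],
    [0.05,0.124,0.23,-0.19,0,0,0],
    [0.05,0.14,0.26,-0.19,0,0,0],
    [0.05,0.156,0.29,-0.19,0,0,0],
    [0.05,0.173,0.32,-0.19,0,0,0],
    [0.05,0.186,0.345,-0.19,0,0,0],
    [0.05,0.196,0.365,-0.19,0,0,0],
    [0.05,0.203,0.378,-0.19,0,0,0],
  ],
)

```text
time: 25.62
eef_pos: [0.5411, -0.196, 0.2607]
tool_rot: [180.0, -0.0, -17.7]
force: [-0.2, 0.2, 0.5]
opening: 0.621
gripper_force: 30.0
```

Request:
drive_tool(
  targets=[
    [0.05,0.006,0.012,0,0,0,0],
    [0.05,0.013,0.03,0,0,0,0],
    [0.05,0.013,0.06,0,0,0,0],
    [0.05,0.013,0.085,0,0,0,0],
    [0.05,0.013,0.11,0,0,0,0],
    [0.05,0.013,0.125,0,0,0,0],
    [0.05,0.013,0.13,0,0,0,0],
    [0.05,0.013,0.13,0,0,0,0],
  ],
)

```text
time: 26.28
eef_pos: [0.514, -0.3219, 0.2605]
tool_rot: [-180.0, 0.0, -17.7]
force: [0.4, 0.3, -0.4]
opening: 0.62
gripper_force: 30.0
```

```bash
python3 - <<'E'
from h import *
st();go("cup",.30)
m=camera_model("wrist"); w=read_camera("wrist"); cv2.imwrite("pics/w5.png",w)
print(proj("wrist",[[*P["cup"],.06],[*P["cup"],0],[P["cup"][0]+.0275,P["cup"][1],.06]],m))
E
```

```text
t 26.28 [ 0.514  -0.3219  0.2605] [-1.7998e+02  1.0000e-02 -1.7700e+01] j [-32.  16.  93.   0.  71.  75.] open 0.62 F [ 0.4  0.3 -0.4]
cup 0.3 shift [ 0.0587 -0.0002 -0.0395]
[[317.80621453 158.07898039]
 [317.74766607 155.88994837]
 [309.28655288 130.81642728]]
```

View pics/w5.png

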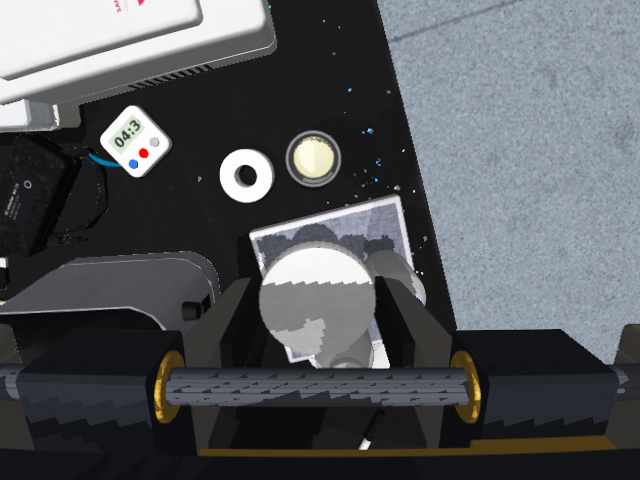

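The wrist view shows the lid level in the fingers, the cup's rim centred near (313.5,159) and the roll at (246,176). The cup is about 4 px off the projection. I use the roll to check for bias.

```bash
python3 - <<'E'
from h import *
m=camera_model("wrist"); w=cv2.imread("pics/w5.png"); g=cv2.cvtColor(w,cv2.COLOR_BGR2GRAY)
k=(g[130:220,205:285]>150).astype(np.uint8); c=max(cv2.findContours(k,0,2)[0],key=cv2.contourArea); (a,b),r=cv2.minEnclosingCircle(c)
print("roll",a+205,b+130,r,on("wrist",(a+205,b+130),.026,m),"exp",proj("wrist",[.5751,-.2587,.026],m))
k=(g[120:200,280:350]>48).astype(np.uint8); c=max(cv2.findContours(k,0,2)[0],key=cv2.contourArea); (a,b),r=cv2.minEnclosingCircle(c)
print("cup",a+280,b+120,r,on("wrist",(a+280,b+120),.06,m))
t=cv2.imread("pics/t4.png"); gt=cv2.cvtColor(t,cv2.COLOR_BGR2GRAY); print(gt[162:194,462:496:1][::2])
E
```

```text
roll 245.29999923706055 175.29999923706055 27.044137954711914 [ 0.57562987 -0.25642352  0.026     ] exp [[247.39755744 175.1231299 ]]
cup 313.5438804626465 158.09295654296875 28.948341369628906 [ 0.57158088 -0.33452286  0.06      ]
[[ 31  34  32  30  35  31  34  32  31  33  34  33  30  31  34  34  33  32
   33  34  31  30  30  32  32  32  34  31  32  31  33  33  32  31]
 [ 33  34  33  31  31  32  31  33  29  33  30  31  33  34  54  75  72  72
   71  51  49  34  34  32  30  33  31  33  32  33  34  33  30  32]
 [ 31  33  31  32  32  31  30  33  34  33  78 118  97  96  87  79  79  80
   83  92  99  96 105  89  48  32  33  32  50  87  31  33  31  33]
 [ 31  32  30  32  33  31  35  39  99 103  85  63  64  63  66  64  65  65
   65  66  69  67  70  88 111 119  67  31  32  32  32  30  33  31]
 [ 35  33  33  33  32  33  57 133  97  66 106 115 125 112  87  66  63  64
   65  66  64  64  66  67  69  83 120 116  32  32  32  33  35  31]
 [ 32  33  32  32  33  49 152 123 131 221 223 222 222 222 222 228 149 123
   99  66  67  73  71  69  76  68  76 107 116  33  31  31  33  33]
 [ 34  33  34  39  73 
[... 688 characters left out ...]
  49  95  92 123 157 173 172 199 245 243 241 240 239 239 239 238 237
  235 235 223 117  68  70  74 108  90  49  32  31  32  31  32  30]
 [ 21  27  63  78  91  95 129 122 107 143 176 222 243 241 239 237 236 235
  225 164  88  96 102 127  97  50  30  32  32  33  31  33  33  33]
 [ 19  22  22  37  68  95  91  94  98  98  98 107 129 141 163 175 164 149
   98  78  79  73  48  29  27  31  35  34  33  34  33  32  31  34]
 [ 20  21  21  23  21  29  44  59  64  80  80  81  65  55  50  36  26  15
   17  27  28  35  32  34  32  31  33  33  33  32  33  33  29  32]
 [ 18  22  21  19  21  19  18  20  21  18  21  21  20  18  21  19  20  22
   20  32  31  33  31  32  32  31  32  33  32  32  32  31  32  34]]
```

Request:
drive_tool(
  targets=[
    [0.05,0.01,-0.001,0.0,0,0,0],
    [0.05,0.03,-0.002,0.0,0,0,0],
    [0.05,0.048,-0.003,0.01,0,0,0],
    [0.05,0.057,-0.003,0.03,0,0,0],
    [0.05,0.0595,-0.003,0.06,0,0,0],
    [0.05,0.0595,-0.003,0.095,0,0,0],
    [0.05,0.0595,-0.003,0.125,0,0,0],
    [0.05,0.0595,-0.003,0.15,0,0,0],
    [0.05,0.0595,-0.003,0.17,0,0,0],
    [0.05,0.0595,-0.003,0.18,0,0,0],
    [0.05,0.0595,-0.003,0.186,0,0,0],
    [0.05,0.0595,-0.003,0.188,0,0,0],
    [0.05,0.0595,-0.003,0.188,0,0,0],
    [0.05,0.0595,-0.003,0.188,0,0,0],
  ],
)

```text
time: 27.5
eef_pos: [0.5727, -0.337, 0.0739]
tool_rot: [180.0, -0.1, -17.6]
force: [-1.2, 0.4, -0.7]
opening: 0.625
gripper_force: 30.0
```

```bash
python3 - <<'E'
from h import *
for _ in range(2): st(); w=read_camera("wrist")
cv2.imwrite("pics/w6.png",w)
P["c2"]=(.571,-.3367); go("c2",.0645)
E
```

```text
t 27.5 [ 0.5727 -0.337   0.0739] [ 1.7998e+02 -1.1000e-01 -1.7620e+01] j [-31.  32.  95.   0.  53.  77.] open 0.625 F [-1.2  0.4 -0.7]
t 27.55 [ 0.5727 -0.3371  0.074 ] [ 1.7997e+02 -1.2000e-01 -1.7630e+01] j [-31.  32.  95.   0.  53.  77.] open 0.623 F [-0.   0.2 -0. ]
c2 0.0645 shift [-0.0017  0.0001  0.0095]
```

View pics/w6.png

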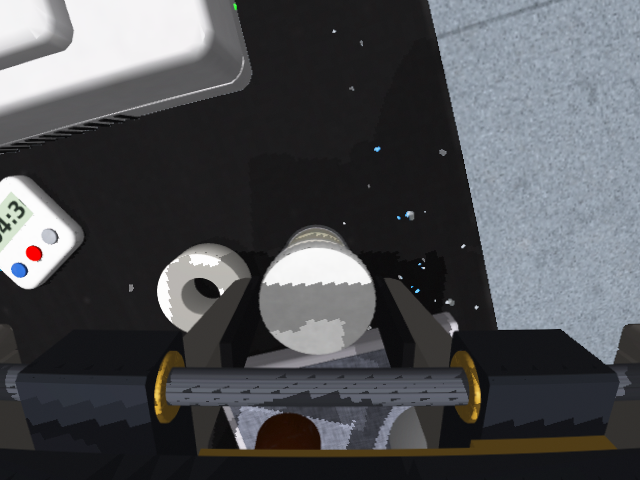

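The cup shows under the lid in the same column (317), so the lid is centred sideways. I lower it the last stretch and release.

Request:
drive_tool(
  targets=[
    [0.05,-0.001,0,0.003,0,0,0],
    [0.05,-0.001,0,0.006,0,0,0],
    [0.05,-0.001,0,0.008,0,0,0],
    [0.05,-0.001,0,0.0085,0,0,0],
    [0.05,-0.001,0,0.009,0,0,0],
    [0.05,-0.001,0,0.009,0,0,0],
    [0.05,-0.001,0,0.009,0,0,0],
  ],
)

```text
time: 28.18
eef_pos: [0.5709, -0.3365, 0.0636]
tool_rot: [180.0, -0.0, -17.6]
force: [0.2, -0.3, 0.5]
opening: 0.624
gripper_force: 30.0
```

```bash
python3 - <<'E'
from h import *
for _ in range(3): st(); read_camera("wrist")
E
```

```text
t 28.18 [ 0.5709 -0.3365  0.0636] [ 1.800e+02 -1.000e-02 -1.763e+01] j [-31.  33.  95.  -0.  52.  77.] open 0.624 F [ 0.2 -0.3  0.5]
t 28.23 [ 0.5709 -0.3365  0.0636] [ 1.800e+02 -1.000e-02 -1.763e+01] j [-31.  33.  95.   0.  52.  77.] open 0.623 F [ 0.1 -0.2  0.5]
t 28.28 [ 0.5709 -0.3365  0.0636] [ 1.800e+02 -1.000e-02 -1.763e+01] j [-31.  33.  95.  -0.  52.  77.] open 0.619 F [-0.1  0.6  0.8]
```

Request:
drive_tool(
  targets=[
    [0.05,0,0,0.0005,0,0,0],
    [0.05,0,0,0.001,0,0,0],
    [0.05,0,0,0.001,0,0,0],
    [0.05,0,0,0.001,0,0,0],
  ],
)

```text
time: 28.67
eef_pos: [0.5711, -0.3366, 0.0636]
tool_rot: [180.0, -0.0, -17.6]
force: [-2.5, 1.8, 9.5]
opening: 0.624
gripper_force: 30.0
```

```bash
python3 - <<'E'
from h import *
for _ in range(3): st(); read_camera("wrist")
E
```

```text
t 28.67 [ 0.5711 -0.3366  0.0636] [ 1.7999e+02 -4.0000e-02 -1.7630e+01] j [-31.  33.  95.   0.  52.  77.] open 0.624 F [-2.5  1.8  9.5]
t 28.72 [ 0.5711 -0.3366  0.0636] [ 1.7999e+02 -4.0000e-02 -1.7630e+01] j [-31.  33.  95.   0.  52.  77.] open 0.624 F [-2.5  1.   8.3]
t 28.77 [ 0.5711 -0.3366  0.0636] [ 1.7999e+02 -4.0000e-02 -1.7630e+01] j [-31.  33.  95.   0.  52.  77.] open 0.621 F [-2.3  0.3  8.7]
```

Contact at about 8 N. I back off slightly and release.

Request:
drive_tool(
  targets=[
    [0.05,0,0,-0.0007,0,0,0],
    [0.05,0,0,-0.0007,0,0,0],
    [0.063,0,0,-0.0007,0,0,0],
    [0.07,0,0,-0.0007,0,0,0],
    [0.08,0,0,-0.0007,0,0,0],
    [0.09,0,0,-0.0007,0,0,0],
    [0.0919,0,0,-0.0007,0,0,0],
    [0.0919,0,0,-0.005,0,0,0],
    [0.0919,0,0,-0.02,0,0,0],
    [0.0919,0,0,-0.05,0,0,0],
    [0.0919,0,0,-0.085,0,0,0],
    [0.0919,0,0,-0.12,0,0,0],
    [0.0919,-0.02,0,-0.15,0,0,0],
    [0.0919,-0.05,0,-0.18,0,0,0],
    [0.0919,-0.07,0,-0.2,0,0,0],
    [0.0919,-0.07,0,-0.2,0,0,0],
  ],
)

```text
time: 30.15
eef_pos: [0.503, -0.3154, 0.2679]
tool_rot: [179.9, -0.3, -17.7]
force: [0.6, -0.2, 0.5]
opening: 0.998
gripper_force: 0.0
```

```bash
python3 - <<'E'
from h import *
st(); m=camera_model("wrist"); w=read_camera("wrist"); 
p=proj("wrist",[.571,-.3367,.071],m)[0]; x,y=p.astype(int); print(p)
cv2.imwrite("pics/w7.png",cv2.resize(w[max(y-110,0):y+130,x-160:x+160],None,fx=2.4,fy=2.4))
k=(w[max(y-60,0):y+60,x-60:x+60].min(2)>200).astype(np.uint8); c=max(cv2.findContours(k,0,2)[0],key=cv2.contourArea); (a,b),r=cv2.minEnclosingCircle(c); print(a+x-60,b+max(y-60,0),r,cv2.contourArea(c),on("wrist",(a+x-60,b+max(y-60,0)),.071,m))
go("pamber",.25);go("pamber",.064)
E
```

```text
t 30.15 [ 0.503  -0.3154  0.2679] [179.9   -0.31 -17.66] j [-32.  15.  94.  -0.  71.  75.] open 0.998 F [ 0.6 -0.2  0.5]
[317.34572936 146.35629855]
315.88461685180664 147.5 29.374895095825195 2578.5 [ 0.57039361 -0.33500277  0.071     ]
pamber 0.25 shift [-0.0657 -0.0193  0.0154]
pamber 0.064 shift [-0.0665 -0.0195  0.2014]
```

View pics/w7.png

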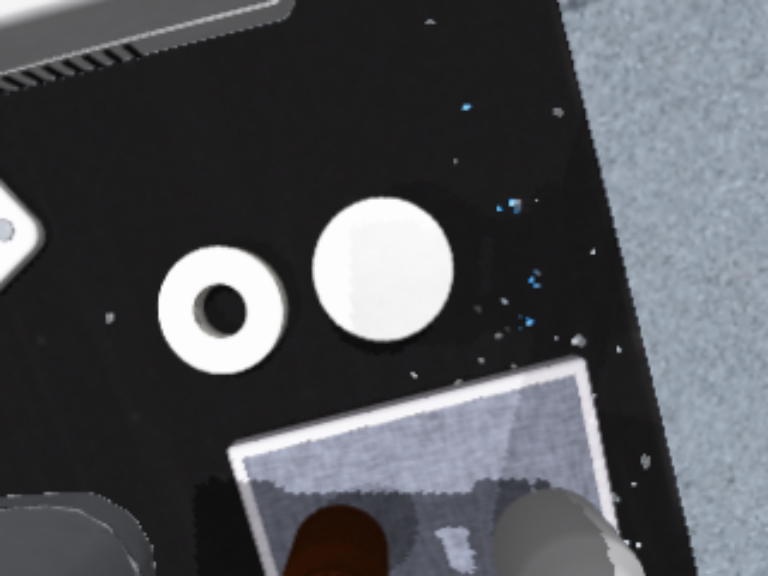

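The lid sits flat and concentric on the cup, at about (0.570,-0.337) once the wrist bias is removed. Next I return the bottles, amber first.

Request:
drive_tool(
  targets=[
    [0.0919,-0.02,-0.008,0,0,0,-0.005],
    [0.0919,-0.05,-0.018,0,0,0,-0.005],
    [0.0919,-0.066,-0.022,0,0,0,-0.005],
    [0.0919,-0.066,-0.022,0.02,0,0,-0.005],
    [0.0919,-0.066,-0.022,0.055,0,0,-0.005],
    [0.0919,-0.066,-0.022,0.09,0,0,-0.005],
    [0.0919,-0.066,-0.022,0.125,0,0,-0.005],
    [0.0919,-0.066,-0.022,0.155,0,0,-0.005],
    [0.0919,-0.066,-0.022,0.18,0,0,-0.005],
    [0.0919,-0.066,-0.022,0.195,0,0,-0.005],
    [0.0919,-0.066,-0.022,0.202,0,0,-0.005],
    [0.0919,-0.066,-0.022,0.203,0,0,-0.005],
    [0.0919,-0.066,-0.022,0.203,0,0,-0.005],
    [0.038,-0.066,-0.022,0.203,0,0,-0.005],
    [0.038,-0.066,-0.022,0.203,0,0,-0.005],
    [0.038,-0.066,-0.022,0.203,0,0,-0.005],
    [0.038,-0.066,-0.022,0.203,0,0,-0.005],
    [0.038,-0.066,-0.022,0.203,0,0,-0.005],
    [0.038,-0.066,-0.022,0.203,0,0,-0.005],
    [0.038,-0.066,-0.022,0.203,0,0,-0.005],
  ],
)

```text
time: 31.87
eef_pos: [0.4479, -0.2743, 0.0598]
tool_rot: [180.0, -0.0, -17.3]
force: [0.6, 0.4, 1.0]
opening: 0.518
gripper_force: 30.5
```

```bash
cat >> h.py <<'E'
P.update(pamber=(.4467,-.2745),plabel=(.4172,-.374),pplain=(.3740,-.307),label=(.429,.1655),plain=(.3915,.2512),amber=(.470,.299))
E
python3 - <<'E'
from h import *
for _ in range(2): st(); read_camera("top")
go("amber",.061)
E
```

```text
t 31.87 [ 0.4479 -0.2743  0.0598] [ 1.7999e+02 -2.0000e-02 -1.7340e+01] j [-32.  23. 113.  -0.  44.  76.] open 0.518 F [0.6 0.4 1. ]
t 31.92 [ 0.448  -0.2743  0.0598] [ 1.800e+02 -2.000e-02 -1.734e+01] j [-32.  23. 113.   0.  44.  76.] open 0.519 F [ 0.5 -0.3  2.5]
amber 0.061 shift [-0.1498 -0.5538 -0.0013]
```

Request:
drive_tool(
  targets=[
    [0.038,0,0,-0.01,0,0,0],
    [0.038,0,0,-0.03,0,0,0],
    [0.038,0,0,-0.06,0,0,0],
    [0.038,0,0,-0.095,0,0,0],
    [0.038,0,0,-0.13,0,0,0],
    [0.038,0,0,-0.165,0,0,0],
    [0.038,0,0,-0.2,0,0,0],
    [0.038,-0.002,-0.007,-0.225,0,0,0],
    [0.038,-0.007,-0.025,-0.242,0,0,0],
    [0.038,-0.014,-0.05,-0.245,0,0,0],
    [0.038,-0.022,-0.083,-0.245,0,0,0],
    [0.038,-0.032,-0.117,-0.245,0,0,0],
    [0.038,-0.041,-0.151,-0.245,0,0,0],
    [0.038,-0.05,-0.185,-0.245,0,0,0],
    [0.038,-0.06,-0.22,-0.245,0,0,0],
    [0.038,-0.069,-0.255,-0.245,0,0,0],
    [0.038,-0.078,-0.29,-0.245,0,0,0],
    [0.038,-0.088,-0.325,-0.245,0,0,0],
    [0.038,-0.097,-0.358,-0.245,0,0,0],
    [0.038,-0.105,-0.388,-0.245,0,0,0],
  ],
)

```text
time: 33.63
eef_pos: [0.4626, 0.1294, 0.3052]
tool_rot: [-180.0, -0.0, -17.3]
force: [0.6, -1.0, -1.9]
opening: 0.514
gripper_force: 30.0
```

Request:
drive_tool(
  targets=[
    [0.038,-0.009,-0.033,0,0,0,0],
    [0.038,-0.018,-0.065,0,0,0,0],
    [0.038,-0.027,-0.1,0,0,0,0],
    [0.038,-0.036,-0.13,0,0,0,0],
    [0.038,-0.042,-0.152,0,0,0,0],
    [0.038,-0.045,-0.163,0.01,0,0,0],
    [0.038,-0.045,-0.165,0.03,0,0,0],
    [0.038,-0.045,-0.165,0.06,0,0,0],
    [0.038,-0.045,-0.165,0.09,0,0,0],
    [0.038,-0.045,-0.165,0.12,0,0,0],
    [0.038,-0.045,-0.165,0.15,0,0,0],
    [0.038,-0.045,-0.165,0.18,0,0,0],
    [0.038,-0.045,-0.165,0.2,0,0,0],
    [0.038,-0.045,-0.165,0.215,0,0,0],
    [0.038,-0.045,-0.165,0.225,0,0,0],
    [0.038,-0.045,-0.165,0.23,0,0,0],
    [0.038,-0.045,-0.165,0.23,0,0,0],
    [0.038,-0.045,-0.165,0.23,0,0,0],
  ],
)

```text
time: 35.13
eef_pos: [0.4699, 0.2983, 0.0751]
tool_rot: [-180.0, -0.0, -17.4]
force: [-0.9, 0.6, -0.9]
opening: 0.517
gripper_force: 30.0
```

```bash
python3 - <<'E'
from h import *
for _ in range(2): st(); read_camera("top")
go("amber",.057)
E
```

```text
t 35.13 [0.4699 0.2983 0.0751] [-1.7998e+02 -2.0000e-02 -1.7350e+01] j [ 32.  24. 108.  -0.  47. 140.] open 0.517 F [-0.9  0.6 -0.9]
t 35.18 [0.4701 0.2985 0.0755] [-1.7994e+02 -5.0000e-02 -1.7350e+01] j [ 32.  24. 108.  -0.  47. 140.] open 0.518 F [-0.   0.1 -1.2]
amber 0.057 shift [-0.0003 -0.0002  0.0187]
```

Request:
drive_tool(
  targets=[
    [0.038,0,0,0.006,0,0,0],
    [0.038,0,0,0.012,0,0,0],
    [0.038,0,0,0.015,0,0,0],
    [0.038,0,0,0.0165,0,0,0],
    [0.038,0,0,0.0175,0,0,0],
    [0.038,0,0,0.0175,0,0,0],
    [0.038,0,0,0.0175,0,0,0],
  ],
)

```text
time: 35.82
eef_pos: [0.4696, 0.2983, 0.0571]
tool_rot: [180.0, 0.0, -17.3]
force: [-0.1, 0.1, -1.2]
opening: 0.517
gripper_force: 30.0
```

```bash
python3 - <<'E'
from h import *
for _ in range(2): st(); read_camera("top")
E
```

```text
t 35.82 [0.4696 0.2983 0.0571] [180.     0.   -17.34] j [ 32.  26. 109.  -0.  45. 140.] open 0.517 F [-0.1  0.1 -1.2]
t 35.87 [0.4696 0.2984 0.0572] [-180.     -0.    -17.34] j [ 32.  26. 109.   0.  45. 140.] open 0.523 F [-0.3  0.5 -1.4]
```

About 1 mm above the station. I go 1 mm lower and release.

Request:
drive_tool(
  targets=[
    [0.038,0,0,0.0005,0,0,0],
    [0.038,0,0,0.001,0,0,0],
    [0.038,0,0,0.001,0,0,0],
    [0.052,0,0,0.001,0,0,0],
    [0.06,0,0,0.001,0,0,0],
    [0.075,0,0,0.001,0,0,0],
    [0.0919,0,0,0.001,0,0,0],
    [0.0919,0,0,0.001,0,0,0],
    [0.0919,0,0,-0.005,0,0,0],
    [0.0919,0,0,-0.03,0,0,0],
    [0.0919,0,0,-0.065,0,0,0],
    [0.0919,0,0,-0.1,0,0,0],
    [0.0919,0,0,-0.14,0,0,0],
    [0.0919,0,0,-0.18,0,0,0],
    [0.0919,0,0,-0.22,0,0,0],
    [0.0919,0,0,-0.23,0,0,0],
  ],
)

```text
time: 37.25
eef_pos: [0.4717, 0.2997, 0.2944]
tool_rot: [-179.6, -0.4, -17.3]
force: [0.9, 0.5, 0.6]
opening: 0.996
gripper_force: 0.0
```

```bash
python3 - <<'E'
from h import *
for _ in range(2): st(); w=read_camera("wrist")
m=camera_model("wrist"); p=proj("wrist",[[*P["amber"],.111],[*P["lid"],.016]],m); print(p)
x,y=p[0].astype(int); cv2.imwrite("pics/w8.png",cv2.resize(w[y-90:y+70,x-80:x+80],None,fx=3,fy=3)); print("crop origin",x-80,y-90)
go("plabel",.28)
E
```

```text
t 37.25 [0.4717 0.2997 0.2944] [-179.59   -0.35  -17.35] j [ 32.  10.  97.  -0.  73. 140.] open 0.996 F [0.9 0.5 0.6]
t 37.3 [0.4717 0.2997 0.2936] [-179.59   -0.35  -17.35] j [ 32.  10.  97.   0.  72. 140.] open 1.0 F [ 0.3 -0.5  1.7]
[[319.13662384 221.62860876]
 [375.76924305 194.77596273]]
crop origin 239 131
plabel 0.28 shift [0.1495 0.6585 0.0079]
```

View pics/w8.png

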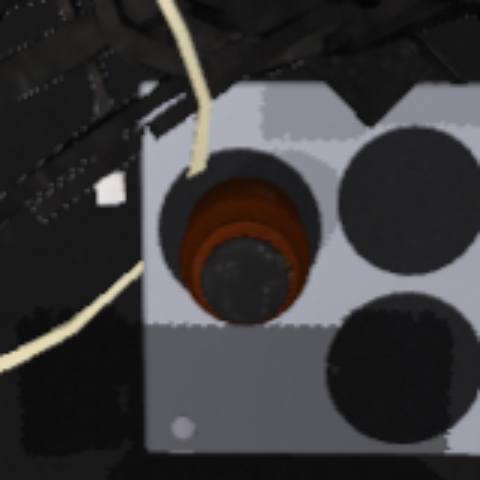

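Amber stands upright on its inlay, about 3 mm from its original spot, judging by cap (247,280) against (231,279) with the station shifted 4 px. That is well inside 12 mm. Next is labelled.

Request:
drive_tool(
  targets=[
    [0.0919,0.007,0.03,0,0,0,0],
    [0.0919,0.1495,0.658,0,0,0,0],
    [0.0919,0.1495,0.658,0,0,0,0],
    [0.0919,0.1495,0.658,0,0,0,0],
    [0.0919,0.1495,0.658,0,0,0,0],
    [0.0919,0.1495,0.658,0,0,0,0],
    [0.0919,0.1495,0.658,0,0,0,0],
    [0.0919,0.1495,0.658,0,0,0,0],
    [0.0919,0.1495,0.658,0,0,0,0],
    [0.0919,0.1495,0.658,0,0,0,0],
    [0.0919,0.1495,0.658,0,0,0,0],
    [0.0919,0.1495,0.658,0,0,0,0],
    [0.0919,0.1495,0.658,0,0,0,0],
    [0.0919,0.1495,0.658,0,0,0,0],
    [0.0919,0.1495,0.658,0,0,0,0],
    [0.0919,0.1495,0.658,0,0,0,0],
    [0.0919,0.1495,0.658,0,0,0,0],
    [0.0919,0.1495,0.658,0,0,0,0],
    [0.0919,0.1495,0.658,0,0,0,0],
    [0.0919,0.1495,0.658,0,0,0,0],
  ],
)

```text
time: 39.02
eef_pos: [0.4155, -0.373, 0.2855]
tool_rot: [-179.9, 0.1, -17.4]
force: [0.8, 0.1, 0.1]
opening: 0.998
gripper_force: 0.0
```

```bash
python3 - <<'E'
from h import *
st(); go("plabel",.0715)
E
```

```text
t 39.02 [ 0.4155 -0.373   0.2855] [-1.799e+02  1.500e-01 -1.735e+01] j [-42.  11.  97.   0.  72.  65.] open 0.998 F [0.8 0.1 0.1]
plabel 0.0715 shift [0.0025 0.0008 0.214 ]
```

Request:
drive_tool(
  targets=[
    [0.0919,0.002,0.001,0.02,0,0,0],
    [0.0919,0.002,0.001,0.055,0,0,0],
    [0.0919,0.002,0.001,0.09,0,0,0],
    [0.0919,0.002,0.001,0.125,0,0,0],
    [0.0919,0.002,0.001,0.155,0,0,0],
    [0.0919,0.002,0.001,0.185,0,0,0],
    [0.0919,0.002,0.001,0.203,0,0,0],
    [0.0919,0.002,0.001,0.212,0,0,0],
    [0.0919,0.002,0.001,0.213,0,0,0],
    [0.0919,0.002,0.001,0.213,0,0,0],
    [0.07,0.002,0.001,0.213,0,0,0],
    [0.05,0.002,0.001,0.213,0,0,0],
    [0.05,0.002,0.001,0.213,0,0,0],
    [0.05,0.002,0.001,0.213,0,0,0],
    [0.05,0.002,0.001,0.213,0,0,0],
    [0.05,0.002,0.001,0.213,0,0,0],
    [0.05,0.002,0.001,0.213,0,0,0],
  ],
)

```text
time: 40.43
eef_pos: [0.4179, -0.3761, 0.0746]
tool_rot: [180.0, -0.0, -17.3]
force: [-0.5, 1.1, 5.9]
opening: 0.623
gripper_force: 30.0
```

```bash
python3 - <<'E'
from h import *
for _ in range(2): st(); read_camera("top")
go("label",.067)
E
```

```text
t 40.43 [ 0.4179 -0.3761  0.0746] [ 1.7999e+02 -3.0000e-02 -1.7350e+01] j [-42.  25. 108.   0.  48.  65.] open 0.623 F [-0.5  1.1  5.9]
t 40.48 [ 0.4178 -0.3761  0.0745] [ 1.7999e+02 -3.0000e-02 -1.7350e+01] j [-42.  25. 108.  -0.  48.  65.] open 0.628 F [0.4 1.1 5.9]
label 0.067 shift [-0.1509 -0.5203  0.0074]
```

Request:
drive_tool(
  targets=[
    [0.05,0,0,-0.01,0,0,0],
    [0.05,0,0,-0.03,0,0,0],
    [0.05,0,0,-0.06,0,0,0],
    [0.05,0,0,-0.095,0,0,0],
    [0.05,0,0,-0.13,0,0,0],
    [0.05,0,0,-0.165,0,0,0],
    [0.05,0,0,-0.2,0,0,0],
    [0.05,-0.002,-0.007,-0.225,0,0,0],
    [0.05,-0.007,-0.025,-0.238,0,0,0],
    [0.05,-0.014,-0.05,-0.24,0,0,0],
    [0.05,-0.024,-0.083,-0.24,0,0,0],
    [0.05,-0.034,-0.117,-0.24,0,0,0],
    [0.05,-0.044,-0.151,-0.24,0,0,0],
    [0.05,-0.054,-0.185,-0.24,0,0,0],
    [0.05,-0.064,-0.22,-0.24,0,0,0],
    [0.05,-0.074,-0.255,-0.24,0,0,0],
    [0.05,-0.084,-0.29,-0.24,0,0,0],
    [0.05,-0.094,-0.325,-0.24,0,0,0],
    [0.05,-0.104,-0.358,-0.24,0,0,0],
    [0.05,-0.112,-0.387,-0.24,0,0,0],
  ],
)

```text
time: 42.2
eef_pos: [0.4253, 0.0289, 0.3145]
tool_rot: [-180.0, -0.0, -17.3]
force: [0.0, -0.6, -1.4]
opening: 0.628
gripper_force: 30.0
```

Request:
drive_tool(
  targets=[
    [0.05,-0.009,-0.033,0,0,0,0],
    [0.05,-0.019,-0.065,0,0,0,0],
    [0.05,-0.028,-0.095,0,0,0,0],
    [0.05,-0.034,-0.118,0,0,0,0],
    [0.05,-0.038,-0.13,0.005,0,0,0],
    [0.05,-0.039,-0.133,0.02,0,0,0],
    [0.05,-0.039,-0.133,0.05,0,0,0],
    [0.05,-0.039,-0.133,0.08,0,0,0],
    [0.05,-0.039,-0.133,0.11,0,0,0],
    [0.05,-0.039,-0.133,0.14,0,0,0],
    [0.05,-0.039,-0.133,0.17,0,0,0],
    [0.05,-0.039,-0.133,0.195,0,0,0],
    [0.05,-0.039,-0.133,0.215,0,0,0],
    [0.05,-0.039,-0.133,0.225,0,0,0],
    [0.05,-0.039,-0.133,0.228,0,0,0],
    [0.05,-0.039,-0.133,0.228,0,0,0],
    [0.05,-0.039,-0.133,0.228,0,0,0],
  ],
)

```text
time: 43.62
eef_pos: [0.4293, 0.1658, 0.0871]
tool_rot: [-180.0, -0.1, -17.3]
force: [0.5, -0.6, -1.5]
opening: 0.626
gripper_force: 30.0
```

```bash
python3 - <<'E'
from h import *
for _ in range(2): st(); read_camera("top")
go("label",.071)
E
```

```text
t 43.62 [0.4293 0.1658 0.0871] [-1.7995e+02 -6.0000e-02 -1.7350e+01] j [ 21.  16. 120.   0.  44. 128.] open 0.626 F [ 0.5 -0.6 -1.5]
t 43.67 [0.4295 0.1659 0.0873] [-1.7993e+02 -9.0000e-02 -1.7350e+01] j [ 21.  16. 120.   0.  44. 128.] open 0.627 F [-0.  -0.8 -1.4]
label 0.071 shift [-0.0004  0.0005  0.0163]
```

Request:
drive_tool(
  targets=[
    [0.05,0,0,0.006,0,0,0],
    [0.05,0,0,0.011,0,0,0],
    [0.05,0,0,0.014,0,0,0],
    [0.05,0,0,0.0155,0,0,0],
    [0.05,0,0,0.0155,0,0,0],
    [0.05,0,0,0.0155,0,0,0],
  ],
)

```text
time: 44.22
eef_pos: [0.4284, 0.1654, 0.0705]
tool_rot: [180.0, 0.0, -17.3]
force: [-1.2, -0.5, 2.1]
opening: 0.628
gripper_force: 30.0
```

```bash
python3 - <<'E'
from h import *
for _ in range(2): st(); read_camera("top")
E
```

```text
t 44.22 [0.4284 0.1654 0.0705] [ 1.7998e+02  2.0000e-02 -1.7350e+01] j [ 21.  18. 120.   0.  42. 128.] open 0.628 F [-1.2 -0.5  2.1]
t 44.27 [0.4284 0.1654 0.0706] [ 1.7999e+02  2.0000e-02 -1.7350e+01] j [ 21.  18. 120.   0.  42. 128.] open 0.631 F [-1.5 -0.2  2.2]
```

Light contact. I release and rise.

Request:
drive_tool(
  targets=[
    [0.05,0,0,0,0,0,0],
    [0.062,0,0,0,0,0,0],
    [0.07,0,0,0,0,0,0],
    [0.085,0,0,0,0,0,0],
    [0.0919,0,0,0,0,0,0],
    [0.0919,0,0,0,0,0,0],
    [0.0919,0,0,-0.005,0,0,0],
    [0.0919,0,0,-0.03,0,0,0],
    [0.0919,0,0,-0.065,0,0,0],
    [0.0919,0,0,-0.1,0,0,0],
    [0.0919,0,0,-0.14,0,0,0],
    [0.0919,0,0,-0.18,0,0,0],
    [0.0919,0,0,-0.215,0,0,0],
    [0.0919,0,0,-0.22,0,0,0],
  ],
)

```text
time: 45.48
eef_pos: [0.4312, 0.1665, 0.2973]
tool_rot: [-179.7, -0.4, -17.3]
force: [1.2, 0.2, 0.2]
opening: 1.003
gripper_force: 0.0
```

```bash
python3 - <<'E'
from h import *
st();go("pplain",.29)
E
```

```text
t 45.48 [0.4312 0.1665 0.2973] [-179.66   -0.44  -17.35] j [ 21.   1. 107.   0.  72. 128.] open 1.003 F [1.2 0.2 0.2]
pplain 0.29 shift [0.0865 0.469  0.0051]
```

Request:
drive_tool(
  targets=[
    [0.0919,0.006,0.03,0,0,0,0],
    [0.0919,0.0865,0.469,0,0,0,0],
    [0.0919,0.0865,0.469,0,0,0,0],
    [0.0919,0.0865,0.469,0,0,0,0],
    [0.0919,0.0865,0.469,0,0,0,0],
    [0.0919,0.0865,0.469,0,0,0,0],
    [0.0919,0.0865,0.469,0,0,0,0],
    [0.0919,0.0865,0.469,0,0,0,0],
    [0.0919,0.0865,0.469,0,0,0,0],
    [0.0919,0.0865,0.469,0,0,0,0],
    [0.0919,0.0865,0.469,0,0,0,0],
    [0.0919,0.0865,0.469,0,0,0,0],
    [0.0919,0.0865,0.469,0,0,0,0],
    [0.0919,0.0865,0.469,0,0,0,0],
    [0.0919,0.0865,0.469,0,0,0,0],
    [0.0919,0.0865,0.469,0,0,0,0],
  ],
)

```text
time: 46.82
eef_pos: [0.3713, -0.3068, 0.2904]
tool_rot: [-180.0, 0.0, -17.3]
force: [-0.4, 0.6, 0.1]
opening: 0.999
gripper_force: 0.0
```

```bash
python3 - <<'E'
from h import *
st(); go("pplain",.0765)
E
```

```text
t 46.82 [ 0.3713 -0.3068  0.2904] [-1.7997e+02  3.0000e-02 -1.7290e+01] j [-40.   3. 105.   0.  72.  68.] open 0.999 F [-0.4  0.6  0.1]
pplain 0.0765 shift [ 0.0028 -0.0004  0.2139]
```

Request:
drive_tool(
  targets=[
    [0.0919,0.003,0,0.02,0,0,0],
    [0.0919,0.003,0,0.055,0,0,0],
    [0.0919,0.003,0,0.09,0,0,0],
    [0.0919,0.003,0,0.125,0,0,0],
    [0.0919,0.003,0,0.155,0,0,0],
    [0.0919,0.003,0,0.185,0,0,0],
    [0.0919,0.003,0,0.203,0,0,0],
    [0.0919,0.003,0,0.212,0,0,0],
    [0.0919,0.003,0,0.214,0,0,0],
    [0.0919,0.003,0,0.214,0,0,0],
    [0.07,0.003,0,0.214,0,0,0],
    [0.054,0.003,0,0.214,0,0,0],
    [0.054,0.003,0,0.214,0,0,0],
    [0.054,0.003,0,0.214,0,0,0],
    [0.054,0.003,0,0.214,0,0,0],
    [0.054,0.003,0,0.214,0,0,0],
    [0.054,0.003,0,0.214,0,0,0],
  ],
)

```text
time: 48.23
eef_pos: [0.3745, -0.3091, 0.0772]
tool_rot: [180.0, -0.0, -17.4]
force: [-0.3, 0.3, 7.9]
opening: 0.665
gripper_force: 30.0
```

```bash
python3 - <<'E'
from h import *
for _ in range(2): st(); read_camera("top")
go("plain",.072)
E
```

```text
t 48.23 [ 0.3745 -0.3091  0.0772] [ 1.7999e+02 -5.0000e-02 -1.7350e+01] j [-40.  19. 117.   0.  44.  68.] open 0.665 F [-0.3  0.3  7.9]
t 48.28 [ 0.3745 -0.3092  0.0772] [ 1.7998e+02 -5.0000e-02 -1.7360e+01] j [-40.  19. 117.   0.  44.  68.] open 0.67 F [-0.3  1.7  7.6]
plain 0.072 shift [-0.1509 -0.5399  0.0049]
```

Request:
drive_tool(
  targets=[
    [0.054,0,0,-0.01,0,0,0],
    [0.054,0,0,-0.03,0,0,0],
    [0.054,0,0,-0.06,0,0,0],
    [0.054,0,0,-0.095,0,0,0],
    [0.054,0,0,-0.13,0,0,0],
    [0.054,0,0,-0.165,0,0,0],
    [0.054,0,0,-0.2,0,0,0],
    [0.054,-0.002,-0.007,-0.225,0,0,0],
    [0.054,-0.007,-0.025,-0.238,0,0,0],
    [0.054,-0.014,-0.05,-0.24,0,0,0],
    [0.054,-0.023,-0.083,-0.24,0,0,0],
    [0.054,-0.033,-0.117,-0.24,0,0,0],
    [0.054,-0.042,-0.151,-0.24,0,0,0],
    [0.054,-0.052,-0.185,-0.24,0,0,0],
    [0.054,-0.062,-0.22,-0.24,0,0,0],
    [0.054,-0.071,-0.255,-0.24,0,0,0],
    [0.054,-0.081,-0.29,-0.24,0,0,0],
    [0.054,-0.091,-0.325,-0.24,0,0,0],
    [0.054,-0.1,-0.358,-0.24,0,0,0],
    [0.054,-0.108,-0.387,-0.24,0,0,0],
  ],
)

```text
time: 50.0
eef_pos: [0.3858, 0.0947, 0.3172]
tool_rot: [-180.0, -0.0, -17.3]
force: [1.2, 0.1, -0.2]
opening: 0.671
gripper_force: 30.0
```

Request:
drive_tool(
  targets=[
    [0.054,-0.009,-0.033,0,0,0,0],
    [0.054,-0.019,-0.067,0,0,0,0],
    [0.054,-0.028,-0.1,0,0,0,0],
    [0.054,-0.036,-0.13,0,0,0,0],
    [0.054,-0.041,-0.147,0.0,0,0,0],
    [0.054,-0.043,-0.153,0.015,0,0,0],
    [0.054,-0.043,-0.153,0.04,0,0,0],
    [0.054,-0.043,-0.153,0.07,0,0,0],
    [0.054,-0.043,-0.153,0.1,0,0,0],
    [0.054,-0.043,-0.153,0.13,0,0,0],
    [0.054,-0.043,-0.153,0.16,0,0,0],
    [0.054,-0.043,-0.153,0.19,0,0,0],
    [0.054,-0.043,-0.153,0.212,0,0,0],
    [0.054,-0.043,-0.153,0.225,0,0,0],
    [0.054,-0.043,-0.153,0.228,0,0,0],
    [0.054,-0.043,-0.153,0.228,0,0,0],
    [0.054,-0.043,-0.153,0.228,0,0,0],
  ],
)

```text
time: 51.42
eef_pos: [0.3915, 0.2519, 0.0895]
tool_rot: [-180.0, -0.0, -17.3]
force: [-0.4, 0.7, -0.7]
opening: 0.674
gripper_force: 30.0
```

```bash
python3 - <<'E'
from h import *
for _ in range(2): st(); read_camera("top")
go("plain",.0735)
E
```

```text
t 51.42 [0.3915 0.2519 0.0895] [-1.7996e+02 -3.0000e-02 -1.7350e+01] j [ 33.  16. 119.  -0.  45. 140.] open 0.674 F [-0.4  0.7 -0.7]
t 51.47 [0.3917 0.2521 0.0898] [-1.7992e+02 -6.0000e-02 -1.7350e+01] j [ 33.  16. 119.   0.  45. 140.] open 0.669 F [ 0.2 -0.8  0.3]
plain 0.0735 shift [-0.0001  0.001   0.0163]
```

Request:
drive_tool(
  targets=[
    [0.054,0,0,0.006,0,0,0],
    [0.054,0,0,0.011,0,0,0],
    [0.054,0,0,0.014,0,0,0],
    [0.054,0,0,0.0155,0,0,0],
    [0.054,0,0,0.0155,0,0,0],
    [0.054,0,0,0.0155,0,0,0],
  ],
)

```text
time: 52.02
eef_pos: [0.3908, 0.2515, 0.0732]
tool_rot: [180.0, 0.0, -17.3]
force: [-1.3, -1.0, 5.5]
opening: 0.673
gripper_force: 30.0
```

```bash
python3 - <<'E'
from h import *
for _ in range(2): st(); read_camera("top")
E
```

```text
t 52.02 [0.3908 0.2515 0.0732] [ 1.7997e+02  2.0000e-02 -1.7340e+01] j [ 33.  18. 120.   0.  43. 140.] open 0.673 F [-1.3 -1.   5.5]
t 52.07 [0.3908 0.2515 0.0732] [ 1.7998e+02  2.0000e-02 -1.7340e+01] j [ 33.  18. 120.  -0.  43. 140.] open 0.671 F [-2.4 -1.1  5.6]
```

Seated. I release, rise and move aside so the top camera sees the station.

Request:
drive_tool(
  targets=[
    [0.054,0,0,0,0,0,0],
    [0.066,0,0,0,0,0,0],
    [0.075,0,0,0,0,0,0],
    [0.0919,0,0,0,0,0,0],
    [0.0919,0,0,0,0,0,0],
    [0.0919,0,0,0,0,0,0],
    [0.0919,0,0,-0.005,0,0,0],
    [0.0919,0,0,-0.03,0,0,0],
    [0.0919,0,0,-0.065,0,0,0],
    [0.0919,0,0,-0.1,0,0,0],
    [0.0919,0,0,-0.14,0,0,0],
    [0.0919,0,0,-0.18,0,0,0],
    [0.0919,0,0,-0.215,0,0,0],
    [0.0919,0,0.03,-0.22,0,0,0],
    [0.0919,0.06,0.25,-0.22,0,0,0],
    [0.0919,0.06,0.25,-0.22,0,0,0],
    [0.0919,0.06,0.25,-0.22,0,0,0],
    [0.0919,0.06,0.25,-0.22,0,0,0],
    [0.0919,0.06,0.25,-0.22,0,0,0],
    [0.0919,0.06,0.25,-0.22,0,0,0],
  ],
)

```text
time: 53.78
eef_pos: [0.3729, -0.0082, 0.2936]
tool_rot: [179.9, -0.1, -17.4]
force: [0.0, 0.5, 0.5]
opening: 1.002
gripper_force: 0.0
```

Request:
drive_tool(
  targets=[
    [0.0919,0.0,0.03,0,0,0,0],
    [0.0919,0.04,0.14,0,0,0,0],
    [0.0919,0.04,0.14,0,0,0,0],
    [0.0919,0.04,0.14,0,0,0,0],
    [0.0919,0.04,0.14,0,0,0,0],
    [0.0919,0.04,0.14,0,0,0,0],
    [0.0919,0.04,0.14,0,0,0,0],
  ],
)

```text
time: 54.37
eef_pos: [0.3699, -0.1501, 0.2931]
tool_rot: [-180.0, 0.0, -17.4]
force: [-0.2, -0.3, -0.8]
opening: 1.001
gripper_force: 0.0
```

```bash
python3 - <<'E'
from h import *
st(); t=read_camera("top"); s=read_camera("scene"); cv2.imwrite("pics/t9.png",t); cv2.imwrite("pics/s9.png",s)
def ctrs(im,n,box,f,z,name):
    x0,y0,x1,y1=box; m=f(im[y0:y1,x0:x1].astype(int)).astype(np.uint8)*255
    cs,_=cv2.findContours(m,0,2)
    if not cs: print(name,"none"); return
    k=max(cs,key=cv2.contourArea)
    M=cv2.moments(k); p=(M["m10"]/M["m00"]+x0,M["m01"]/M["m00"]+y0); print(name,n,np.round(p,1),cv2.boundingRect(k)[2:],on(n,p,z).round(4))
white=lambda a:a.min(2)>215
blue=lambda a:(a[...,0]-a[...,2]>60)
ctrs(t,"top",(200,248,228,274),white,.136,"plain")
ctrs(t,"top",(244,228,272,254),blue,.129,"label")
ctrs(s,"scene",(276,275,302,292),white,.136,"plain")
ctrs(s,"scene",(288,245,310,262),blue,.129,"label")
ctrs(t,"top",(460,158,498,195),white,.071,"lid")
a=cv2.resize(t[195:305,160:300],None,fx=2.8,fy=2.8); b=cv2.resize(t[140:250,420:525],None,fx=2.8,fy=2.8)
cv2.imwrite("pics/fin.png",np.hstack([a,b]))
E
```

```text
t 54.37 [ 0.3699 -0.1501  0.2931] [-1.7997e+02  3.0000e-02 -1.7410e+01] j [-22.  -5. 113.   0.  72.  85.] open 1.001 F [-0.2 -0.3 -0.8]
plain top [213.  259.9] (17, 18) [0.3893 0.251  0.136 ]
label top [254.8 240.8] (17, 17) [0.4281 0.1643 0.129 ]
plain scene [288.1 283.3] (18, 14) [0.39   0.2511 0.136 ]
label scene [298.7 253.1] (17, 13) [0.4287 0.1651 0.129 ]
lid top [480.4 175.6] (24, 24) [ 0.5703 -0.3366  0.071 ]
```

View pics/fin.png

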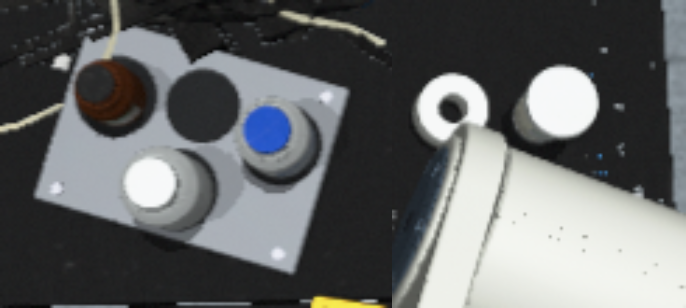

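The final view shows every bottle upright on its inlay, with plain and labelled within 2 mm of the start and amber within about 3 mm. The lid is on the cup at (0.570,-0.337). The arm is clear, so I hand in.

```bash
python3 -c "
from plant import workorder; print(workorder.finish_job())"
```

```text
the job is handed in; nothing more can be done
None
```

I handed the job in at about 54 s: by the cameras, the lid lies centred on the cup and all three bottles stand upright within about 3 mm of their starting places; the hand-in call returned no verdict.

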